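# Pack pump shafts on the transport cradle and lock them

### The arm

A 6-joint arm with a two-finger parallel gripper is mounted at the origin on the work surface. World frame = base frame: x ahead of the robot, y to its left, z up, the work surface at z = 0. Lengths are in m, angles in rad, forces in N, time in s.
With the tool pointing down it reaches from about 0.325 to 0.775 m from the base axis. Payload 5.5 kg.
Tool frame: the origin (TCP) lies on the centre line of the jaws, within the pads' length; the fingertips stand 14 mm ahead of it and the grasp point (between the pads) lies 5 mm behind it; z points along the fingers, y is the direction in which the jaws open and shut (so a half turn about z gives the same grasp; the last joint's range is limited). The gripper opens to 85 mm and grips with 20 to 120 N. Pads are 22 mm wide; open, the fingers measure 114 mm over their backs; the gripper's body (76 mm by 85 mm) begins 54 mm behind the grasp point. The pads swing forward as they close: fully open they stand 13 mm farther back than shut.
Start: joints at [1.075, 0.091, 1.231, -0, 1.82, -0.057], TCP at [0.255, 0.543, 0.211] pointing down, gripper open.
Joint ranges: [-2.87, 2.87], [-0.86, 2.18], [0.17, 2.46], [-1.51, 4.65], [0.06, 2.69], [-2.65, 2.65]. Speed limits (rad/s): [2.57, 2.57, 3.01, 3.14, 3.14, 3.14].

### API

Orientations are given as a rotation vector (axis times angle).
In Python, from rig import robot gives the robot as it stands.
- The arm moves only by the tool play_rows, never from a script. Its arguments are lists of equal length, an entry for each row: "linear": the shift along the tool's x, y, z in cm, a list of three; "twist": the turn about the tool's z in degrees; "grip": the gripper command: -1 is shut, 1 is fully open, values between are in proportion. In form: {"linear": [[dx, dy, dz], ...], "twist": [twist, ...], "grip": [grip, ...]}. A call has 1 to 12 rows; each row shifts and turns the commanded pose from where the row before left it, along the tool's axes as they then stand; what a row does not reach is not made up. A row lasts 1/8 s, in which the tool goes at most 62.5 mm and 10.7 degrees, less where a joint would pass 70% of its speed; a pose out of reach is approached as far as the arm can. A call is refused whole if a number of a shift passes 6.25 or a number of a turn 10.7, either way. A call with a gripper value outside its range is refused whole. The fingers move at their own pace and stop on an object; the grip force is fixed at half the most. Time passes only in rows, so rows that do not move let the fingers close. It gives the time, the measured TCP pose, the force and the opening at its end, in the units of the state.
- robot.observe(): the state, without advancing time (a new reading comes with each control period).
- robot.capture(name): name is "side" or "top"; returns a dict with "frame" (384x512x3 uint8, red, green, blue), "z_map" (384x512 float32, m along the optical axis (not along the pixel's ray), 0 where there is no reading), "fx", "fy", "cx", "cy" (pixels), "R" (3x3) and "t" (3): a world point X has camera coordinates R X + t. Camera axes: x right, y down, z forward; pixel columns grow to the right and rows downward; lengths in m; the calibration is good to about 2 mm. A picture is of the moment at which its call begins.
- robot.hand_in(): hands the job in, once; it reports no verdict.
Trained networks look in a picture, given as the dict that the camera call returned (one of the last four; its "shot" number tells which), for a name from the list of things; names that differ only in an ending like _2 or _b are one class to them, and where a whole thing is asked for, a point or a joint stands for the part that bears it (a point fixed in the world has none). Each returns a list of dicts, best first, with "p" (0 to 1); they miss things now and then, are a little off and sometimes report something else, mostly with a low value. They report only what shows in the picture. A call takes as long as a camera call.
- robot.spot_in(label, picture): "location" ([x, y, z] in m, in world coordinates, good to about 4 mm: the middle of the surface that is visible of it).
- robot.masks_of(label, picture): "pixels" (384x512 bool, what is visible of it).
The state is a dict: "time": time; "q": joint angles; "qvel": joint speeds; "tau": joint torques, N m; "tool_pos": TCP position; "ee_rot": TCP orientation; "force": force on the tool from outside, world axes, zero at the start; "ft_torque": the same for the moment, N m; "opening": opening from 0.0 (shut) to 1.0 (fully open).
Only numpy, scipy, OpenCV 4.12 (cv2) and the standard library are available. Lean on these libraries where they do the work, as an engineer would, in place of code of your own. Each camera call takes 0.05 s, during which the arm holds its last target. There are 200 camera calls.

### The job

Draw the square locking rod out of the cradle's eyes and lay it on the bench, then pack the shafts from the bench into the cradle: lay the thick ones in its lower V notches, one to a notch and centred lengthwise, and set one wooden chock frame down over them on the shoulders so that they cannot roll; then lay the thin shafts centred in the notches on top of that frame and set the other frame squarely on top of the first. Finally slide the locking rod back through the eyes of both uprights, so that it sticks out about equally at both ends, and leave everything else on the bench where it is.

Things in the scene. Friction and masses are not known exactly. Their poses are not given: they have to be found in the camera images.
- cradle: fixed grey and aluminium transport cradle; origin on the bench under its centre, z up, shafts lie along its y. Base 172 (x) x 200 (y) x 8 mm. Two V saddles at y = +-45 mm, 14 mm thick, 90 degree Vs at x = +-50 mm, flat shoulders 46 mm high at x = +-78 mm for the first frame. At x = 0, y = +-80 mm stand two uprights, 20 mm wide in x, each topped by a steel eye; 172 mm high in all
- chock1: one of two identical wooden chock frames, 172 (x) x 104 (y) x 54 mm, 0.3 kg; origin under its centre at the level of its feet, z up. Two battens at y = +-45 mm; feet at x = +-78 mm, 41.5 mm tall, their tops carry the next frame; at x = +-50 mm inverted Vs below (3 mm clear of a shaft) and Vs on top. Grip fin at the centre, 12 mm thick in x, 50 long in y, 25 to 54 mm above the feet
- chock2: one of two identical wooden chock frames, 172 (x) x 104 (y) x 54 mm, 0.3 kg; origin under its centre at the level of its feet, z up. Two battens at y = +-45 mm; feet at x = +-78 mm, 41.5 mm tall, their tops carry the next frame; at x = +-50 mm inverted Vs below (3 mm clear of a shaft) and Vs on top. Grip fin at the centre, 12 mm thick in x, 50 long in y, 25 to 54 mm above the feet
- thick1: steel shaft, 170 mm long, body 28 mm in diameter and 130 mm long with a thinner 20 mm journal (20 mm long) at each end; lies on the bench, may roll; origin at its centre on the axis, its own y axis runs along the shaft. About 0.6 kg. May be absent
- thick2: steel shaft, 170 mm long, body 28 mm in diameter and 130 mm long with a thinner 20 mm journal (20 mm long) at each end; lies on the bench, may roll; origin at its centre on the axis, its own y axis runs along the shaft. About 0.6 kg. May be absent
- thin1: steel shaft, 170 mm long, body 20 mm in diameter and 130 mm long with a thinner 14 mm journal (20 mm long) at each end; lies on the bench, may roll; origin at its centre on the axis, its own y axis runs along the shaft. About 0.36 kg. May be absent
- thin2: steel shaft, 170 mm long, body 20 mm in diameter and 130 mm long with a thinner 14 mm journal (20 mm long) at each end; lies on the bench, may roll; origin at its centre on the axis, its own y axis runs along the shaft. About 0.36 kg. May be absent
- lockbar: straight square steel locking rod, 10 x 10 mm and 250 mm long, both ends alike, 0.12 kg, lying loose through both eyes at the start; origin at the middle of its underside, its y along its length
- low_a (a point): point on the axis of a shaft lying centred in the lower pair of V notches at the cradle's x = -50 mm (y = 0), 40 mm above the bench, for a thick shaft
- low_b (a point): point on the axis of a shaft lying centred in the lower pair of V notches at the cradle's x = +50 mm (y = 0), 40 mm above the bench, for a thick shaft
- high_a (a point): point on the axis of a shaft lying centred in the upper (on the first chock frame) pair of V notches at the cradle's x = -50 mm (y = 0), 87 mm above the bench, for a thin shaft
- high_b (a point): point on the axis of a shaft lying centred in the upper (on the first chock frame) pair of V notches at the cradle's x = +50 mm (y = 0), 87 mm above the bench, for a thin shaft
- shelf_low (a point): where the origin of the first chock frame comes: cradle centre, 46 mm above the bench
- shelf_high (a point): where the origin of the second chock frame comes when stacked on the first: cradle centre, 87.5 mm above the bench
- eye_mid (a point): midpoint between the centres of the two eyes, 155 mm above the bench, 13 mm above the fin of the upper frame. The eyes are steel rings at the cradle's y = +-80 mm, 10 mm thick in y, hole 20 mm in diameter, outer diameter 34 mm; the line through both runs along the cradle's y
- bearing: bystander: steel bearing ring, 40 mm across, 12 mm high, origin under its centre
- hub: bystander: aluminium flanged hub, 52 mm across, 26 mm high
- spanner: bystander: steel spanner 180 mm long lying on the bench near the robot, left
- driver: bystander: screwdriver with black handle lying near the robot, right
- mug: bystander: white mug 90 mm high, far left
- fitting: bystander: dark steel block 50 x 35 x 30 mm, beyond the cradle
- spray: bystander: can 170 mm high, far right

How it is judged:
By the outcome, as a careful person would: the job done as asked, in the order asked, and still so for the second after the job is handed in, with the robot touching nothing.
Of thick1, thick2, thin1, thin2 only 3 to 4 are there at a start; the rules pass over those that are not, and their reading is None.
At some moment in a run one of chock1, chock2, lockbar may be knocked a few centimetres aside while the robot is not near it.
It also fails if it takes over 210 s, if anything falls off the work surface, if the arm or the gripper's body presses on something with over 40 N, if the wrist force passes 120 N, or if a joint passes its speed limit or range.

## Working session

There is one attempt and no reset: what is moved stays moved. The work goes in short steps, Python scripts to look and compute and a tool call to move; the robot and the scene stay as the last step left them, time stands still between calls to the robot, and variables do not carry over. Pictures are saved under pics/ and viewed, on a budget of 14 in all, crops included, one or two more only if the job needs it, and the job is handed in when it is done.

Besides the shell and the picture viewer there is one more tool, called as name([rows], argument=value, ...), one row to a line, values as JSON. play_rows: Moves the arm, as the interface text tells. Its arguments: {"type":"object","properties":{"linear":{"type":"array","items":{"type":"array","items":{"type":"number"}}},"twist":{"type":"array","items":{"type":"number"}},"grip":{"type":"array","items":{"type":"number"}}},"required":["linear","twist","grip"]}

```bash
ls; mkdir -p pics; cat > h.py <<'E'
from rig import robot
import numpy as np, cv2
from scipy.spatial.transform import Rotation as Ro
def snap(n,f=None):
    p=robot.capture(n)
    if f: cv2.imwrite('pics/'+f,p['frame'][:,:,::-1])
    return p
def cloud(p):
    z=p['z_map'].astype(float);v,u=np.mgrid[:384,:512]
    c=np.stack([(u-p['cx'])/p['fx']*z,(v-p['cy'])/p['fy']*z,z],-1)
    return (c-p['t'])@p['R']
def st():
    s=robot.observe();print('t',round(s['time'],2),'pos',np.round(s['tool_pos'],4),'op',round(float(s['opening']),3),'F',np.round(s['force'],1))
    M=Ro.from_rotvec(s['ee_rot']).as_matrix();print('x',np.round(M[:,0],3),'y',np.round(M[:,1],3),'z',np.round(M[:,2],3),'q',np.round(s['q'],2));return s,M
E
python3 - <<'E'
from h import *
st()
for n in('side','top'):
    p=snap(n,n+'0.png'); print(n,p['fx'],'campos',np.round(-p['R'].T@p['t'],3))
    C=cloud(p)
    for l in ['cradle','chock1','thick1','thin1','lockbar','bearing','hub','spanner','driver']:
        for r in robot.spot_in(l,p): print(l,round(r['p'],2),np.round(r['location'],3))
        if l in('cradle','chock1','thick1','thin1','lockbar'):
            for r in robot.masks_of(l,p):
                m=r['pixels']&(p['z_map']>0)
                X=C[m];c=np.median(X,0);
                if len(X)<8: continue
                d=np.linalg.svd(X[:,:2]-X[:,:2].mean(0),full_matrices=False)[2][0]
                a=(X[:,:2]-c[:2])@d
                v,u=np.nonzero(m)
                print('  mask',l,round(r['p'],2),m.sum(),'px',int(u.mean()),int(v.mean()),'mean',np.round(X.mean(0),3),'dir',np.round(np.degrees(np.arctan2(d[1],d[0])),1),'len',np.round(np.ptp(a),3),'zmax',np.round(X[:,2].max(),3))
E
```

```text
pics
t 0.0 pos [0.2548 0.5429 0.2096] op 1.003 F [-0.3  0.2  0.5]
x [-0.905  0.425  0.   ] y [ 0.425  0.905 -0.002] z [-0.001 -0.002 -1.   ] q [ 1.08  0.09  1.23 -0.    1.82 -0.06]
side 452.10642424318974 campos [ 0.175 -0.791  1.142]
cradle 0.68 [0.573 0.01  0.008]
  mask cradle 0.74 2912 px 269 198 mean [0.574 0.005 0.028] dir -77.9 len 0.333 zmax 0.176
chock1 0.72 [ 0.604 -0.278  0.028]
chock1 0.4 [0.573 0.006 0.006]
  mask chock1 0.89 725 px 244 135 mean [0.615 0.301 0.028] dir -179.6 len 0.172 zmax 0.062
  mask chock1 0.62 211 px 280 255 mean [ 0.519 -0.189  0.015] dir -83.0 len 0.054 zmax 0.032
  mask chock1 0.6 1212 px 322 264 mean [ 0.611 -0.272  0.03 ] dir 179.5 len 0.185 zmax 0.062
thick1 0.81 [0.375 0.258 0.023]
thick1 0.79 [ 0.386 -0.298  0.026]
  mask thick1 0.59 295 px 184 164 mean [0.378 0.26  0.024] dir -96.7 len 0.18 zmax 0.035
  mask thick1 0.57 522 px 252 303 mean [ 0.384 -0.297  0.025] dir -99.7 len 0.164 zmax 0.034
thin1 0.46 [0.452 0.299 0.023]
  mask thin1 0.6 176 px 201 152 mean [0.45  0.296 0.018] dir -92.1 len 0.172 zmax 0.026
  mask thin1 0.3 2826 px 269 19
[... 1278 characters left out ...]
mask thick1 0.38 930 px 85 205 mean [0.485 0.508 0.045] dir 88.9 len 0.127 zmax 0.095
  mask thin1 0.81 299 px 155 214 mean [0.453 0.301 0.017] dir -91.5 len 0.167 zmax 0.025
  mask thin1 0.7 353 px 242 163 mean [0.585 0.024 0.14 ] dir 96.9 len 0.267 zmax 0.161
  mask thin1 0.23 470 px 344 230 mean [ 0.389 -0.286  0.023] dir 80.2 len 0.17 zmax 0.034
lockbar 0.86 [0.586 0.017 0.156]
lockbar 0.62 [ 0.519 -0.182  0.01 ]
  mask lockbar 0.7 296 px 243 163 mean [0.583 0.021 0.154] dir 98.2 len 0.247 zmax 0.161
  mask lockbar 0.65 3121 px 246 172 mean [0.579 0.015 0.017] dir 99.3 len 0.205 zmax 0.174
hub 0.76 [ 0.52  -0.186  0.01 ]
spanner 0.75 [0.249 0.364 0.008]
driver 0.81 [ 0.226 -0.327  0.025]
```

```bash
python3 -c "
import cv2
a=cv2.imread('pics/top0.png');cv2.imwrite('pics/top0c.png',cv2.resize(a[90:300,60:440],(798,441),interpolation=cv2.INTER_CUBIC))
a=cv2.imread('pics/side0.png');cv2.imwrite('pics/side0c.png',cv2.resize(a[70:370,90:450],(720,600),interpolation=cv2.INTER_CUBIC))"
```

```text
(no output)
```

View pics/top0c.png

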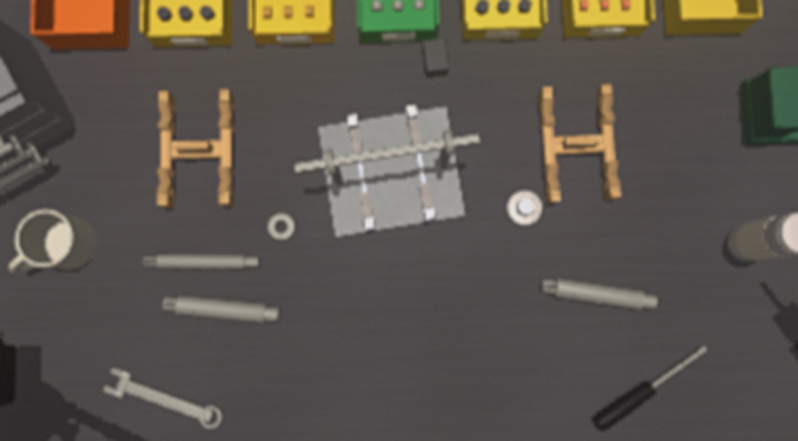

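View pics/side0c.png

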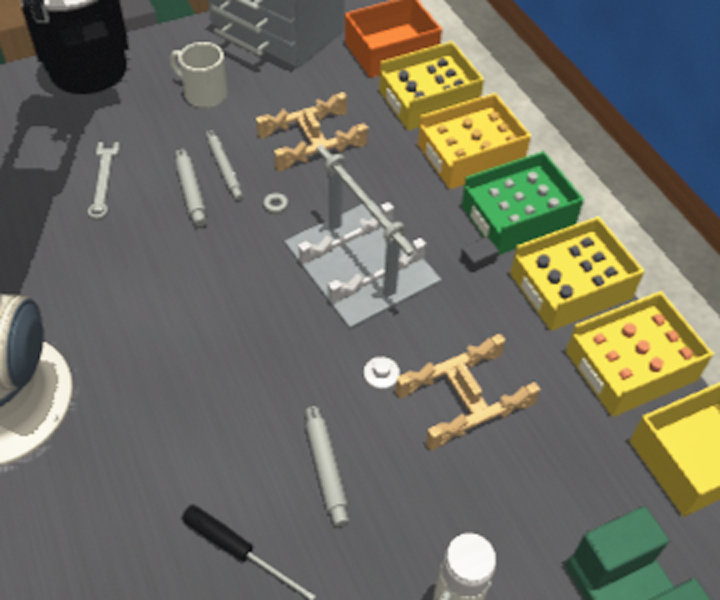

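The pictures show two thick shafts, one thin shaft (upper left), both frames, the cradle with its rod, and the bystanders. In the top crop the cradle is centred around (390,170) and turned about 8°. Next I measure it precisely.

```bash
cat >> h.py <<'E'
def blobs(X,Y,hi):  # centroids via simple clustering
    pass
def shaft(p,C,m):
    X=C[m&(p['z_map']>0)];X=X[X[:,2]>0.005]
    c,wh,a=cv2.minAreaRect((X[:,:2]*1000).astype(np.float32))
    b=cv2.boxPoints((c,wh,a));e=[b[1]-b[0],b[2]-b[1]];e=max(e,key=np.linalg.norm)
    yaw=np.degrees(np.arctan2(e[1],e[0]))%180
    return np.round(c,1),np.round(wh,1),round(yaw,1),np.round(np.percentile(X[:,2],95)*1000,1)
E
python3 - <<'E'
from h import *
for n in('top','side'):
    p=snap(n);C=cloud(p);r=np.hypot(C[...,0]-.58,C[...,1]-.015);ok=(p['z_map']>0)
    Z=C[...,2]
    print(n,'bench z',np.median(Z[ok&(r<.3)&(abs(Z)<.006)]))
    m=ok&(r<.15)&(Z>.005)&(Z<.014)
    c=cv2.minAreaRect((C[m][:,:2]*1000).astype(np.float32));print('base',m.sum(),c)
    for lo,hi in((.04,.052),(.163,.18)):
        m=(ok&(r<.14)&(Z>lo)&(Z<hi)).astype(np.uint8)
        k,L,s,_=cv2.connectedComponentsWithStats(m,connectivity=8)
        for i in range(1,k):
            if s[i,4]>=3: print(' blob',lo,s[i,4],np.round(C[L==i].mean(0)*1000,1))
    m=ok&(r<.15)&(Z>.145)&(Z<.163)
    X=C[m];f=cv2.fitLine((X[:,:2]*1000).astype(np.float32),cv2.DIST_HUBER,0,.01,.01).ravel();a=(X[:,:2]*1000-f[2:])@f[:2]
    print('rod',f,'ends',f[2:]+f[:2]*a.min(),f[2:]+f[:2]*a.max(),np.median(X[:,2]))
    for l in('thick1','thin1','chock1'):
        for q in robot.masks_of(l,p)[:2]: print(l,round(q['p'],2),shaft(p,C,q['pixels']))
E
```

```text
top bench z -1.5811185144854283e-05
base 2338 ((577.474609375, 15.099090576171875), (275.28424072265625, 270.4947509765625), 71.60115051269531)
 blob 0.04 23 [666.1 -17.7  45.5]
 blob 0.04 25 [654.   70.6  45.2]
 blob 0.04 24 [513.  -39.7  45.8]
 blob 0.04 23 [499.6  49.2  45.2]
 blob 0.163 37 [593.9 -62.9 169.1]
 blob 0.163 38 [571.3  94.7 168.8]
rod [ 1.3742104e-01 -9.9051273e-01  5.8246356e+02  1.9065317e+01] ends [565.36356136 142.31986457] [ 599.61269925 -104.54340034] 0.15538638588037715
thick1 0.66 (array([ 387.8, -287.9]), array([164.3,  24.1]), np.float32(80.0), np.float64(30.4))
thick1 0.54 (array([ 522. , -185.3]), array([47.3, 48.8]), np.float32(133.3), np.float64(28.3))
thin1 0.8 (array([452.9, 302.3]), array([159.2,  16.2]), np.float32(88.6), np.float64(21.9))
chock1 0.94 (array([ 615.6, -274.1]), array([173.5, 115.3]), np.float32(1.5), np.float64(52.9))
chock1 0.92 (array([620.3, 307.7]), array([104.9, 170.5]), np.float32(179.8), np.float64(52.4))
side bench z 0.001029488616141472
base 1846 ((580.7639770507812, 18.669219970703125), (287.9783630371094, 288.4376525878906
[... 223 characters left out ...]
7]
 blob 0.163 29 [570.3  94.3 169.5]
 blob 0.163 35 [592.  -64.2 169.8]
rod [ 1.3623531e-01 -9.9067652e-01  5.8135144e+02  9.7084408e+00] ends [562.55682825 146.37918211] [ 597.22454887 -105.71769712] 0.15545918808825795
thick1 0.66 (array([ 387.4, -288.9]), array([170.2,  27.2]), np.float32(80.4), np.float64(30.5))
thick1 0.54 (array([380.1, 273.8]), array([178.5,  27.1]), np.float32(83.3), np.float64(30.9))
thin1 0.34 (array([583.3,   6. ]), array([174.3, 225.1]), np.float32(98.5), np.float64(115.4))
chock1 0.94 (array([630. , 273.8]), array([195.6, 222.3]), np.float32(104.7), np.float64(52.0))
chock1 0.77 (array([ 613.4, -267.8]), array([173.9, 108.3]), np.float32(1.6), np.float64(53.3))
```

play_rows([
  [0,0,0],
  [0,0,0],
  [0,0,0],
  [0,0,0],
  [0,0,0],
  [0,0,0],
  [-4.6,2.5,0],
  [-4.6,2.5,0],
  [-4.6,2.5,0],
  [-4.6,2.5,0],
  [-4.6,2.5,0],
  [-4.6,2.5,0],
], twist=[9.5,9.5,9.5,9.5,9.4,9.4,0,0,0,0,0,0], grip=[0,0,0,0,0,0,0,0,0,0,0,0])

```text
time: 3.4
tool_pos: [0.4429, 0.2895, 0.211]
ee_rot: [2.06, 2.372, 0.001]
force: [1.0, 0.2, -0.2]
opening: 0.502
```

```bash
cat >> h.py <<'E'
CC=np.array([.5823,.0156]);A=np.radians(8.1);EX=np.array([np.cos(A),np.sin(A)]);EY=np.array([-np.sin(A),np.cos(A)])
def cr(x,y): return CC+EX*x+EY*y   # cradle xy (m) -> world
def go(xy,z,yaw=None):
    s,M=st();y=np.degrees(np.arctan2(M[1,1],M[0,1]))
    d=np.array([*xy,z])-s['tool_pos'];tw=0
    if yaw is not None:
        tw=(y-yaw+90)%180-90;a=np.radians(y-tw)
        M=np.array([[-np.sin(a),np.cos(a),0],[np.cos(a),np.sin(a),0],[0,0,-1]]).T
    print('jaw yaw',round(y,2),'-> first twist',round(tw,2),'then cm',np.round(M.T@d*100,2))
E
python3 -c "
from h import *
go(cr(0,.107),.2,8.1);go(cr(0,.107),.162,8.1)"
```

```text
t 3.4 pos [0.4429 0.2895 0.211 ] op 0.502 F [ 1.   0.2 -0.2]
x [-0.14  0.99  0.  ] y [0.99  0.14  0.001] z [ 0.001  0.    -1.   ] q [ 0.51 -0.1   1.42  0.    1.82  0.37]
jaw yaw 8.06 -> first twist -0.04 then cm [-18.38   9.94   1.1 ]
t 3.4 pos [0.4429 0.2895 0.211 ] op 0.502 F [ 1.   0.2 -0.2]
x [-0.14  0.99  0.  ] y [0.99  0.14  0.001] z [ 0.001  0.    -1.   ] q [ 0.51 -0.1   1.42  0.    1.82  0.37]
jaw yaw 8.06 -> first twist -0.04 then cm [-18.38   9.94   4.9 ]
```

play_rows([
  [-4.6,2.5,0],
  [-4.6,2.5,0],
  [-4.6,2.5,0],
  [-4.6,2.5,0],
  [0,0,2.0],
  [0,0,1.9],
  [0,0,1.0],
  [0,0,0],
  [0,0,0],
  [0,0,0],
  [0,0,0],
  [0,0,0],
], twist=[0,0,0,0,0,0,0,0,0,0,0,0], grip=[0,0,0,0,0,0,0,0,-1,-1,-1,-1])

```text
time: 4.9
tool_pos: [0.567, 0.1228, 0.162]
ee_rot: [2.06, 2.372, 0.001]
force: [-0.2, -0.2, -0.7]
opening: 0.003
```

```bash
python3 -c "
from h import *
go(cr(0,.107),.162,8.1)
p=snap('side','s1.png')
a=cv2.imread('pics/s1.png');cv2.imwrite('pics/s1c.png',cv2.resize(a[100:250,180:360],(720,600),interpolation=cv2.INTER_CUBIC))"
```

```text
t 4.9 pos [0.567  0.1228 0.162 ] op 0.003 F [-0.2 -0.2 -0.7]
x [-0.14  0.99 -0.  ] y [0.99 0.14 0.  ] z [ 0.  0. -1.] q [ 0.15  0.03  1.38 -0.    1.73  0.01]
jaw yaw 8.06 -> first twist -0.04 then cm [-0.13  0.    0.  ]
```

View pics/s1c.png

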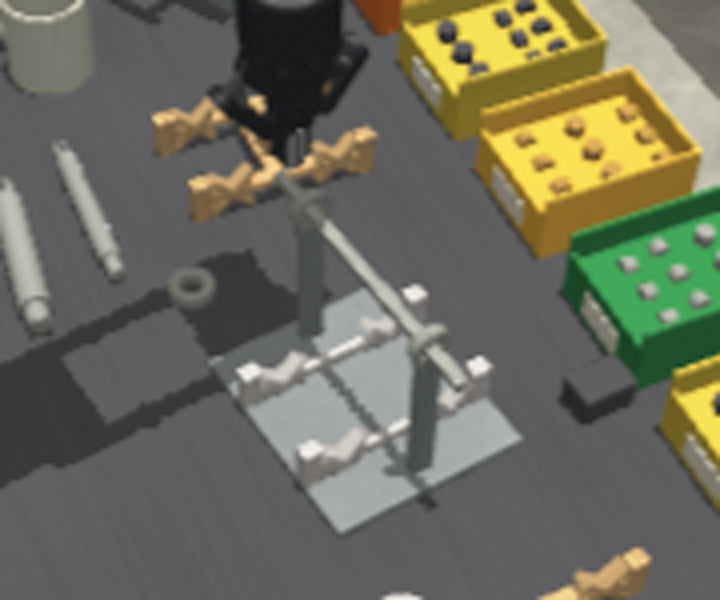

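The fingers closed on nothing; the tip is near (295,165) with the rod end just below it. I reopen and go lower.

play_rows([
  [0,0,0],
  [0,0,0],
  [0,0,0],
  [0,0,0.7],
  [0,0,0],
  [0,0,0],
  [0,0,0],
  [0,0,0],
], twist=[0,0,0,0,0,0,0,0], grip=[-0.2,-0.2,-0.2,-0.2,-1,-1,-1,-1])

```text
time: 5.95
tool_pos: [0.567, 0.1228, 0.1549]
ee_rot: [2.06, 2.372, 0.0]
force: [0.2, -0.4, -0.1]
opening: 0.001
```

```bash
python3 -c "
from h import *
go(cr(0,.107),.162,8.1)
for n in ('side','top'):
    p=snap(n);C=cloud(p);w=C[...,:2]-CC;x=w@EX;y=w@EY;Z=C[...,2]
    m=(p['z_map']>0)&(abs(x)<.03)&(abs(y)<.15)&(Z>.14)&(Z<.165)
    print(n,[(int(b),int((m&(abs(y*1000-b)<5)).sum()),np.round(np.median(Z[m&(abs(y*1000-b)<5)])*1000,1) if (m&(abs(y*1000-b)<5)).any() else 0,np.round(np.median(x[m&(abs(y*1000-b)<5)])*1000,1) if (m&(abs(y*1000-b)<5)).any() else 0) for b in range(-130,140,10)])
"
```

```text
t 5.95 pos [0.567  0.1228 0.1549] op 0.001 F [ 0.2 -0.4 -0.1]
x [-0.14  0.99 -0.  ] y [0.99 0.14 0.  ] z [ 0.  0. -1.] q [ 0.15  0.03  1.39 -0.    1.72  0.01]
jaw yaw 8.06 -> first twist -0.04 then cm [-0.12  0.   -0.71]
side [(-130, 0, 0, 0), (-120, 11, np.float64(154.7), np.float64(-1.6)), (-110, 16, np.float64(155.9), np.float64(-1.8)), (-100, 13, np.float64(156.2), np.float64(-1.7)), (-90, 14, np.float64(155.9), np.float64(-1.9)), (-80, 43, np.float64(154.5), np.float64(-3.7)), (-70, 2, np.float64(159.8), np.float64(-11.2)), (-60, 10, np.float64(155.2), np.float64(-2.0)), (-50, 14, np.float64(155.9), np.float64(-0.7)), (-40, 14, np.float64(154.6), np.float64(-0.4)), (-30, 13, np.float64(156.2), np.float64(-1.5)), (-20, 12, np.float64(154.8), np.float64(-2.2)), (-10, 10, np.float64(155.6), np.float64(-1.8)), (0, 14, np.float64(155.3), np.float64(-1.4)), (10, 11, np.float64(155.8), np.float64(-2.4)), (20, 11, np.float64(155.7), np.float64(-4.0)), (30, 12, np.float64(156.1), np.float64(-0.6)), (40, 12, np.float64(155.1), np.float64(-2.2)), (50, 10, np.float64(155.2), np.float64(0.5)
[... 763 characters left out ...]
 np.float64(0.8)), (-40, 14, np.float64(155.7), np.float64(-0.3)), (-30, 14, np.float64(156.0), np.float64(1.3)), (-20, 14, np.float64(155.5), np.float64(-0.0)), (-10, 14, np.float64(154.8), np.float64(1.2)), (0, 14, np.float64(154.1), np.float64(0.4)), (10, 15, np.float64(155.8), np.float64(1.4)), (20, 14, np.float64(154.9), np.float64(0.6)), (30, 15, np.float64(155.5), np.float64(2.0)), (40, 14, np.float64(154.9), np.float64(0.2)), (50, 15, np.float64(155.1), np.float64(2.5)), (60, 11, np.float64(155.1), np.float64(-1.0)), (70, 0, 0, 0), (80, 0, 0, 0), (90, 2, np.float64(155.9), np.float64(0.3)), (100, 4, np.float64(155.7), np.float64(-3.2)), (110, 0, 0, 0), (120, 0, 0, 0), (130, 0, 0, 0)]
```

```bash
python3 -c "
from h import *
p=snap('side','s2.png');C=cloud(p);w=C[...,:2]-CC;x=w@EX;y=w@EY;Z=C[...,2]
a=cv2.imread('pics/s2.png');cv2.imwrite('pics/s2c.png',cv2.resize(a[115:165,230:290],(720,600),interpolation=cv2.INTER_CUBIC))
for v in range(125,165,3): print(v,[(u,int(x[v,u]*1000),int(y[v,u]*1000),int(Z[v,u]*1000)) for u in range(246,262,3)])
"
```

```text
125 [(246, -25, 97, 263), (249, -17, 94, 262), (252, -8, 93, 258), (255, 6, 101, 246), (258, 10, 91, 251), (261, 25, 98, 239)]
128 [(246, -13, 119, 229), (249, -17, 95, 250), (252, -9, 92, 249), (255, 2, 95, 240), (258, 14, 97, 233), (261, 25, 98, 227)]
131 [(246, -21, 106, 232), (249, -16, 98, 235), (252, -6, 97, 231), (255, 4, 98, 224), (258, 143, 301, -2), (261, 148, 287, 5)]
134 [(246, -26, 98, 228), (249, -13, 102, 219), (252, -6, 97, 220), (255, 5, 99, 212), (258, 132, 283, 1), (261, 145, 282, -3)]
137 [(246, 72, 267, 30), (249, -13, 102, 206), (252, -516, -740, 1142), (255, 5, 100, 199), (258, 102, 236, 40), (261, 113, 233, 37)]
140 [(246, 68, 261, 22), (249, -14, 102, 195), (252, -5, 99, 193), (255, 5, 99, 187), (258, 101, 234, 28), (261, 111, 230, 26)]
143 [(246, 56, 241, 30), (249, -2, 122, 159), (252, -6, 97, 182), (255, 87, 231, 22), (258, 104, 238, 8), (261, 109, 227, 14)]
146 [(246, 55, 240, 17), (249, -3, 120, 148), (252, 0, 107, 158), (255, 89, 235, 3), (258, 99, 230, 2), (261, 108, 225, 1)]
149 [(246, 54, 239, 3), (249, 65, 237, 0), (252, -4, 100, 153), (255, -6, 81, 170), (258, 2, 78, 168), (261, 12, 77, 164)]
152 [(246, 48, 228, 1), (249, 58, 225, -1), (252, -14, 84, 159), (255, -7, 79, 159), (258, 1, 76, 157), (261, 12, 76, 152)]
155 [(246, 40, 216, 0), (249, 50, 211, 0), (252, 58, 205, 1), (255, -8, 78, 148), (258, -4, 66, 156), (261, 4, 63, 155)]
158 [(246, 33, 204, 0), (249, 41, 197, 2), (252, 51, 193, 0), (255, -8, 77, 136), (258, 2, 77, 130), (261, -5, 48, 160)]
161 [(246, 26, 192, 0), (249, 32, 183, 4), (252, 43, 180, 0), (255, -8, 76, 123), (258, 2, 77, 116), (261, 69, 163, 2)]
164 [(246, 16, 176, 4), (249, 28, 175, 0), (252, 35, 167, 2), (255, -8, 77, 109), (258, 2, 76, 104), (261, 61, 151, 2)]
```

View pics/s2c.png

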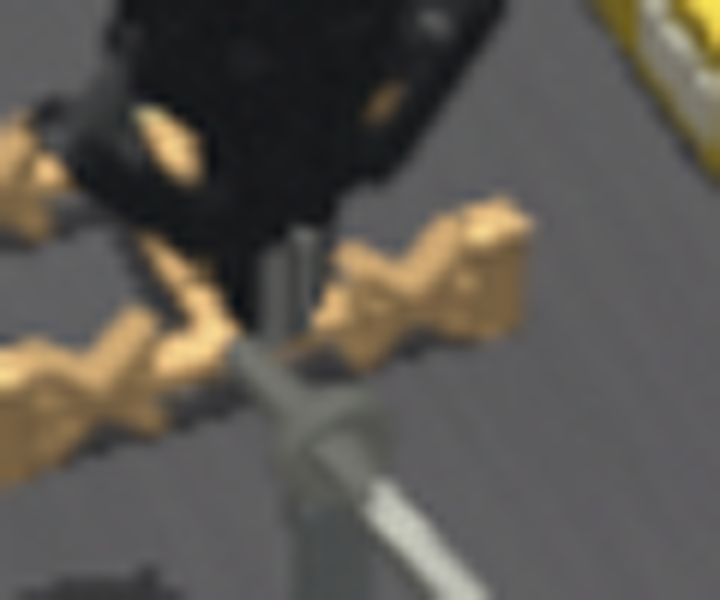

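The rod shows beneath the shut fingers out to y=120 mm, so the tips are really about 2 cm higher than I reckoned. I lower further and use the force and opening readings as checks.

play_rows([
  [0,0,0],
  [0,0,0],
  [0,0,0],
  [0,0,0.5],
  [0,0,0.5],
  [0,0,0.5],
  [0,0,0],
  [0,0,0],
  [0,0,0],
  [0,0,0],
], twist=[0,0,0,0,0,0,0,0,0,0], grip=[-0.2,-0.2,-0.2,-0.2,-0.2,-0.2,-1,-1,-1,-1])

```text
time: 7.35
tool_pos: [0.567, 0.1228, 0.14]
ee_rot: [2.06, 2.372, 0.0]
force: [-0.3, -0.9, -0.8]
opening: 0.0
```

```bash
python3 -c "
from h import *
p=snap('side','s3.png');C=cloud(p);w=C[...,:2]-CC;x=w@EX;y=w@EY;Z=C[...,2]
a=cv2.imread('pics/s3.png');cv2.imwrite('pics/s3c.png',cv2.resize(a[115:165,230:290],(720,600),interpolation=cv2.INTER_CUBIC))
for v in range(137,152,2): print(v,[(u,int(x[v,u]*1000),int(y[v,u]*1000),int(Z[v,u]*1000)) for u in range(246,262,2)])
"
```

```text
137 [(246, -25, 99, 215), (248, -18, 100, 211), (250, -11, 101, 206), (252, -6, 97, 207), (254, 4, 103, 197), (256, 7, 97, 200), (258, 99, 231, 45), (260, 110, 235, 36)]
139 [(246, -27, 96, 210), (248, -13, 109, 192), (250, -9, 104, 195), (252, -5, 99, 196), (254, -1, 94, 199), (256, -516, -740, 1142), (258, 105, 240, 26), (260, 111, 237, 24)]
141 [(246, 63, 253, 26), (248, -11, 113, 180), (250, -10, 102, 188), (252, -4, 100, 187), (254, 1, 98, 186), (256, 10, 102, 178), (258, 99, 231, 26), (260, 106, 229, 24)]
143 [(246, 56, 241, 30), (248, -11, 112, 172), (250, -10, 101, 181), (252, -3, 102, 177), (254, 1, 99, 177), (256, 9, 101, 171), (258, 105, 240, 5), (260, 107, 230, 13)]
145 [(246, 52, 235, 28), (248, -2, 127, 146), (250, -11, 100, 174), (252, -5, 99, 171), (254, 1, 98, 168), (256, 95, 238, 2), (258, 106, 241, -4), (260, 108, 232, 1)]
147 [(246, 63, 254, -3), (248, 68, 249, -2), (250, -4, 113, 151), (252, -6, 98, 164), (254, 3, 102, 156), (256, 0, 84, 173), (258, 4, 81, 173), (260, 14, 86, 163)]
149 [(246, 57, 243, -1), (248, 62, 239, 0), (250, 68, 235, 0), (252, -4, 100, 153), (254, -7, 84, 168), (256, -3, 79, 171), (258, 1, 76, 170), (260, 10, 79, 163)]
151 [(246, 52, 235, -1), (248, 58, 231, -1), (250, 63, 226, 0), (252, -13, 87, 160), (254, -12, 76, 169), (256, -3, 79, 161), (258, 6, 83, 153), (260, 10, 78, 155)]
```

View pics/s3c.png

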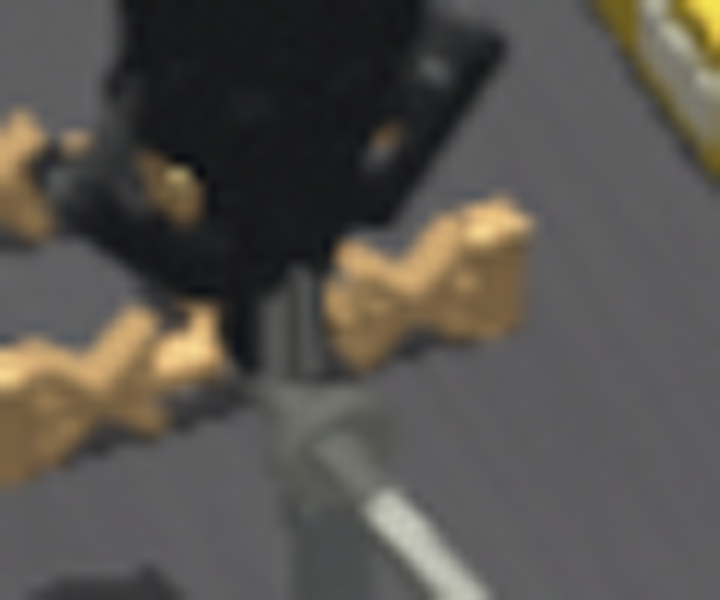

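play_rows([
  [0,0,0],
  [0,0,0],
  [0,0,0],
  [0,0,0.6],
  [0,0,0.6],
  [0,0,0.3],
  [0,0,0],
  [0,0,0],
  [0,0,0],
  [0,0,0],
], twist=[0,0,0,0,0,0,0,0,0,0], grip=[-0.2,-0.2,-0.2,-0.2,-0.2,-0.2,-1,-1,-1,-1])

```text
time: 8.65
tool_pos: [0.5675, 0.1228, 0.1252]
ee_rot: [2.059, 2.371, 0.002]
force: [3.4, 0.6, -0.0]
opening: 0.092
```

play_rows([
  [0,0,0],
  [2,0,0],
  [2,0,0],
  [2,0,0],
  [2,0,0],
  [2,0,0],
  [2,0,0],
  [2,0,0],
  [2,0,0],
  [2,0,0],
  [2,0,0],
  [2,0,0],
], twist=[0,0,0,0,0,0,0,0,0,0,0,0], grip=[-1,-1,-1,-1,-1,-1,-1,-1,-1,-1,-1,-1])

```text
time: 10.15
tool_pos: [0.5356, 0.342, 0.1245]
ee_rot: [-2.059, -2.372, 0.001]
force: [-0.3, -0.8, -1.1]
opening: 0.099
```

```bash
cat >> h.py <<'E'
def rodfit(p,C,x0,x1,y0,y1,z0,z1):
    w=C[...,:2]-CC;x=w@EX;y=w@EY;Z=C[...,2]
    m=(p['z_map']>0)&(x>x0)&(x<x1)&(y>y0)&(y<y1)&(Z>z0)&(Z<z1)
    k=np.polyfit(y[m],x[m],1);q=np.polyfit(y[m],Z[m],1)
    print('rod n',m.sum(),'y',np.round(np.percentile(y[m],[0,2,98,100])*1000,1),'x mid',np.round(np.median(x[m])*1000,1),'yaw rel',np.round(-np.degrees(np.arctan(k[0])),2),'z',np.round(np.median(Z[m])*1000,1),'pitch',np.round(np.degrees(np.arctan(q[0])),2))
E
python3 -c "
from h import *
go(cr(-.1727-.0,.105),.2,8.1)
p=snap('side');C=cloud(p);rodfit(p,C,-.03,.03,.05,.31,.13,.17)
p=snap('top','t4.png');C=cloud(p);rodfit(p,C,-.03,.03,.05,.27,.13,.17)
"
```

```text
t 10.15 pos [0.5356 0.342  0.1245] op 0.099 F [-0.3 -0.8 -1.1]
x [-0.14  0.99  0.  ] y [ 0.99   0.14  -0.001] z [-0.001  0.    -1.   ] q [0.51 0.19 1.28 0.   1.68 0.37]
jaw yaw 8.06 -> first twist -0.04 then cm [-22.48 -17.25  -7.55]
rod n 280 y [ 73.2  74.8 303.3 309.8] x mid -3.3 yaw rel 0.39 z 154.2 pitch 0.8
rod n 269 y [ 74.9  75.2 265.5 269.6] x mid -0.5 yaw rel 0.02 z 153.5 pitch -1.42
```

play_rows([
  [0,0,-2],
  [0,0,-2],
  [0,-5,0],
  [0,-5,0],
  [0,-5,0],
  [-4.3,-0.5,0],
  [-4.3,-0.5,0],
  [-4.3,-0.5,0],
  [-4.3,-0.4,0],
  [-4.4,-0.4,2],
  [0,0,5],
  [0,0,5],
], twist=[0,0,0,0,0,0,0,0,0,0,0,0], grip=[-1,-1,-1,-1,-1,-1,-1,-1,-1,-1,-1,-1])

```text
time: 11.75
tool_pos: [0.3966, 0.1014, 0.0464]
ee_rot: [2.061, 2.366, 0.006]
force: [0.4, 0.3, -1.9]
opening: 0.096
```

```bash
python3 -c "
from h import *
go([.395,.103],-.018,8.1)
p=snap('side','s5.png');C=cloud(p);
w=C[...,:2]-np.array([.395,.103]);a=w@EY;b=w@EX;Z=C[...,2]
m=(p['z_map']>0)&(abs(b)<.03)&(a>-.25)&(a<-.03)&(Z>.03)&(Z<.12)
print(m.sum(),np.percentile(a[m],[1,99]),np.polyfit(a[m],Z[m],1),np.polyfit(a[m],b[m],1))
a=cv2.imread('pics/s5.png');cv2.imwrite('pics/s5c.png',cv2.resize(a[130:290,100:290],(712,600),interpolation=cv2.INTER_CUBIC))"
```

```text
t 11.75 pos [0.3966 0.1014 0.0464] op 0.096 F [ 0.4  0.3 -1.9]
x [-0.137  0.991  0.   ] y [0.991 0.137 0.005] z [ 0.005  0.001 -1.   ] q [ 0.17 -0.43  1.98 -0.    1.58  0.03]
jaw yaw 7.88 -> first twist -0.22 then cm [ 0.18 -0.14  6.44]
237 [-0.23118599 -0.03435546] [0.00660872 0.07717291] [ 0.00225639 -0.00039935]
```

View pics/s5c.png

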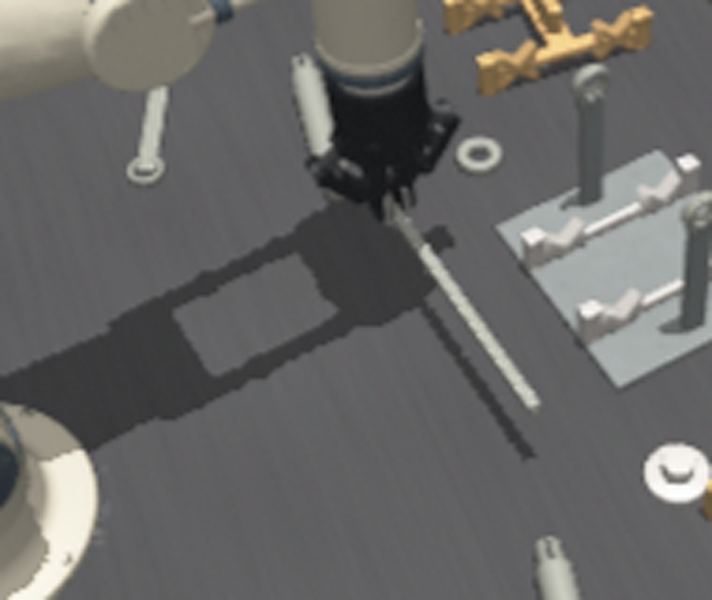

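The rod is out and held level (from (400,205) to (535,405)), with its underside 21 mm above the nominal TCP. I lower it to the bench and release.

play_rows([
  [0,0,3],
  [0,0,2],
  [0,0,1],
  [0,0,0.5],
  [0,0,0],
  [0,0,0],
  [0,0,0],
  [0,0,0],
], twist=[0,0,0,0,0,0,0,0], grip=[-1,-1,-1,-1,-1,-1,-0.3,-0.3])

```text
time: 12.8
tool_pos: [0.3955, 0.1025, -0.0197]
ee_rot: [2.059, 2.372, 0.001]
force: [-0.1, 0.5, 0.6]
opening: 0.352
```

play_rows([
  [0,0,-5],
  [0,0,-5],
  [0,0,0],
  [0,0,0],
  [5.6,-1.1,0],
  [5.6,-1.2,0],
  [5.6,-1.1,0],
  [0,0,4],
  [0,0,4],
  [0,0,1.7],
  [0,0,0],
  [0,0,0],
], twist=[0,0,7.4,7.5,0,0,0,0,0,0,0,0], grip=[-0.3,-0.3,0.2,0.2,0.2,0.2,0.2,0.2,0.2,0.2,0.2,0.2])

```text
time: 14.3
tool_pos: [0.3825, 0.2738, -0.0153]
ee_rot: [2.35, 2.084, 0.005]
force: [0.4, 0.8, 0.4]
opening: 0.599
```

```bash
python3 -c "
from h import *
go([.381,.273],-.017,-6.8)"
```

```text
t 14.3 pos [ 0.3825  0.2738 -0.0153] op 0.599 F [0.4 0.8 0.4]
x [0.12  0.993 0.002] y [ 0.993 -0.12   0.002] z [ 0.002  0.002 -1.   ] q [ 0.55 -0.19  1.91  0.    1.42  0.67]
jaw yaw -6.87 -> first twist -0.07 then cm [-0.1  -0.14  0.17]
```

play_rows([
  [0,0,0],
  [0,0,0],
  [0,0,0],
  [0,0,0],
  [0,0,-3],
  [0,0,-5],
  [0,0,-6],
  [0,0,-6],
  [0,0,-1.5],
  [0,0,0],
], twist=[0,0,0,0,0,0,0,-7.5,-7.4,0], grip=[-1,-1,-1,-1,-1,-1,-1,-1,-1,-1])

```text
time: 15.55
tool_pos: [0.3817, 0.2735, 0.1988]
ee_rot: [2.061, 2.37, 0.003]
force: [0.3, -0.4, -7.1]
opening: 0.306
```

```bash
cat >> h.py <<'E'
def held(lo=.005,hi=.06,half=.12,w=.025,names=('side','top')):
    s=robot.observe();M=Ro.from_rotvec(s['ee_rot']).as_matrix()
    for n in names:
        p=snap(n);C=cloud(p);L=(C-s['tool_pos'])@M   # tool coords
        m=(p['z_map']>0)&(abs(L[...,1])<w)&(abs(L[...,0])<half)&(L[...,2]<-lo)&(L[...,2]>-hi)
        o=m&(abs(L[...,0])>.03)
        a=L[m]; b=L[o]
        print(n,m.sum(),'along',np.round(np.percentile(a[:,0],[0,2,98,100])*1000,1),'slope y,z',np.round(np.degrees(np.arctan([np.polyfit(b[:,0],b[:,1],1)[0],np.polyfit(b[:,0],b[:,2],1)[0]])),2),'top z rel TCP',np.round(-np.percentile(b[:,2],10)*1000,1),'y med',np.round(np.median(b[:,1])*1000,1))
E
python3 -c "
from h import *
go(cr(.05,0),.2,8.1)
held(0,.06)"
```

```text
t 15.55 pos [0.3817 0.2735 0.1988] op 0.306 F [ 0.3 -0.4 -7.1]
x [-0.139  0.99   0.001] y [0.99  0.139 0.002] z [ 0.002  0.001 -1.   ] q [ 0.55 -0.27  1.59 -0.    1.82  0.41]
jaw yaw 7.99 -> first twist -0.11 then cm [-28.36  21.23  -0.12]
side 338 along [-89.3 -86.8  75.2  84.7] slope y,z [-1.44 -1.  ] top z rel TCP 44.2 y med -4.7
top 366 along [-87.6 -86.4  -7.5  -5. ] slope y,z [-0.28 -5.52] top z rel TCP 41.2 y med -0.4
```

play_rows([
  [-4.0,3.0,0],
  [-4.0,3.0,0],
  [-4.0,3.0,0],
  [-4.0,3.0,0],
  [-4.0,3.0,0],
  [-4.0,3.1,0],
  [-4.2,3.1,0],
  [0,0,4],
  [0,0,5],
  [0,0,4],
  [0,0,0],
  [0,0,0],
], twist=[0,0,0,0,0,0,0,0,0,0,0,0], grip=[-1,-1,-1,-1,-1,-1,-1,-1,-1,-1,-1,-1])

```text
time: 17.15
tool_pos: [0.631, 0.0239, 0.0685]
ee_rot: [2.061, 2.371, 0.0]
force: [1.3, -0.0, -7.0]
opening: 0.304
```

```bash
python3 -c "
from h import *
go(cr(.05,0.0015),.011,8.1)
held(0,.06)"
```

```text
t 17.15 pos [0.631  0.0239 0.0685] op 0.304 F [ 1.3 -0.  -7. ]
x [-0.139  0.99  -0.   ] y [0.99  0.139 0.   ] z [ 0. -0. -1.] q [-0.02  0.19  1.37 -0.    1.58 -0.16]
jaw yaw 8.01 -> first twist -0.09 then cm [0.02 0.06 5.75]
side 291 along [-87.2 -85.   80.4  84.8] slope y,z [-0.69 -1.89] top z rel TCP 45.1 y med -3.5
top 219 along [-86.3 -84.8  69.1  71.6] slope y,z [0.23 0.04] top z rel TCP 45.5 y med -2.8
```

play_rows([
  [0,0,2.5],
  [0,0,1.5],
  [0,0,0.9],
  [0,0,0.5],
  [0,0,0.3],
  [0,0,0],
  [0,0,0],
  [0,0,0],
  [0,0,0],
], twist=[0,0,0,0,0,0,0,0,0], grip=[-1,-1,-1,-1,-1,-1,-1,-0.1,-0.1])

```text
time: 18.38
tool_pos: [0.6311, 0.0238, 0.0118]
ee_rot: [2.059, 2.371, 0.001]
force: [-0.0, 0.2, -0.9]
opening: 0.457
```

play_rows([
  [0,0,-5],
  [0,0,-5],
  [0,0,-5],
  [0,0,-4],
  [-5.0,-2.7,0],
  [-5.0,-2.7,0],
  [-5.0,-2.7,0],
  [-5.0,-2.7,0],
  [-5.0,-2.6,3],
  [-5.0,-2.6,4],
  [-4.9,-2.7,4],
  [0,0,4],
], twist=[0,0,9,8.9,0,0,0,0,0,0,0,0], grip=[-0.1,-0.1,-0.1,-0.1,0.2,0.2,0.2,0.2,0.2,0.2,0.2,0.2])

```text
time: 19.88
tool_pos: [0.3922, -0.2817, 0.0589]
ee_rot: [2.407, 2.015, -0.001]
force: [2.4, 0.6, -1.4]
opening: 0.597
```

```bash
python3 -c "
from h import *
go([.3876,-.2884],-.0155,-9.8)
p=snap('top','t6.png');C=cloud(p);w=C[...,:2]-CC;x=w@EX;y=w@EY;Z=C[...,2]
m=(p['z_map']>0)&(abs(x-.05)<.02)&(abs(y)<.12)&(Z>.035)&(Z<.06)
print('low_b: y',np.percentile(y[m],[0,1,99,100]),'x',np.median(x[m]),'ztop',np.percentile(Z[m],[50,90]))
w=robot.observe()
for l in ('thick1','lockbar'):
  for q in robot.masks_of(l,p)[:3]: print(l,round(q['p'],2),shaft(p,C,q['pixels']))
"
```

```text
t 19.88 pos [ 0.3922 -0.2817  0.0589] op 0.597 F [ 2.4  0.6 -1.4]
x [ 0.176  0.984 -0.002] y [ 0.984 -0.176  0.001] z [ 0.001 -0.002 -1.   ] q [-0.69 -0.21  1.79 -0.    1.56 -0.52]
jaw yaw -10.12 -> first twist -0.32 then cm [-0.74 -0.34  7.44]
low_b: y [-0.08547711 -0.08357473  0.08145814  0.08426988] x 0.04867260984505236 ztop [0.05045461 0.05462598]
thick1 0.87 (array([632.9,  22.1]), array([ 32.9, 168.8]), np.float32(95.0), np.float64(55.3))
thick1 0.54 (array([ 396.3, -250.2]), array([90.6, 27.2]), np.float32(79.3), np.float64(30.2))
thick1 0.52 (array([583.9,  15.5]), array([172.2, 199.5]), np.float32(98.0), np.float64(67.7))
lockbar 0.72 (array([411. ,  -0.7]), array([ 10. , 233.4]), np.float32(98.2), np.float64(12.9))
```

play_rows([
  [-0.7,-0.3,3],
  [0,0,3],
  [0,0,1.4],
  [0,0,0],
  [0,0,0],
  [0,0,0],
  [0,0,0],
  [0,0,-3],
  [0,0,-5],
  [0,0,-5],
  [0,0,-2],
  [0,0,0],
], twist=[0,0,0,0,0,0,0,0,0,-9,-9.2,0], grip=[0.2,0.2,0.2,-1,-1,-1,-1,-1,-1,-1,-1,-1])

```text
time: 21.52
tool_pos: [0.3906, -0.2859, 0.1362]
ee_rot: [2.053, 2.373, 0.0]
force: [-0.4, -0.2, -6.2]
opening: 0.301
```

```bash
python3 -c "
from h import *
go(cr(-.05,0),.13,8.1)
held(0,.06)"
```

```text
t 21.52 pos [ 0.3906 -0.2859  0.1362] op 0.301 F [-0.4 -0.2 -6.2]
x [-0.144  0.99  -0.003] y [0.99  0.144 0.002] z [ 0.003 -0.002 -1.   ] q [-0.7  -0.23  1.67  0.    1.7  -0.85]
jaw yaw 8.28 -> first twist 0.18 then cm [27.14 18.22  0.62]
side 523 along [-89.2 -88.2  75.4  82.2] slope y,z [-1.99 -0.01] top z rel TCP 41.8 y med -3.9
top 295 along [ 2.9  6.6 80.5 81.4] slope y,z [-0.62  5.81] top z rel TCP 39.8 y med 1.1
```

play_rows([
  [3.9,2.6,0],
  [3.9,2.6,0],
  [3.9,2.6,0],
  [3.9,2.6,0],
  [3.9,2.6,0],
  [4.0,2.6,0],
  [4.0,2.6,0],
  [0,0,4],
  [0,0,3],
  [0,0,0],
  [0,0,0],
], twist=[0,0,0,0,0,0,0,0,0,0,0], grip=[-1,-1,-1,-1,-1,-1,-1,-1,-1,-1,-1])

```text
time: 23.0
tool_pos: [0.53, 0.0132, 0.065]
ee_rot: [-2.055, -2.376, 0.0]
force: [0.3, 0.3, -6.3]
opening: 0.301
```

```bash
python3 -c "
from h import *
go(cr(-.05,0.003),.011,8.1)
held(0,.06)"
```

```text
t 23.0 pos [0.53   0.0132 0.065 ] op 0.301 F [ 0.3  0.3 -6.3]
x [-0.144  0.99   0.   ] y [ 0.99   0.144 -0.   ] z [-0. -0. -1.] q [-0.04 -0.08  1.66 -0.    1.56 -0.18]
jaw yaw 8.28 -> first twist 0.18 then cm [-0.2   0.21  5.4 ]
side 343 along [-89.5 -88.5  48.7  83.6] slope y,z [-2.61 -2.05] top z rel TCP 42.1 y med -5.2
top 117 along [-89.5 -88.4  63.7  66.7] slope y,z [ 2.24 -1.89] top z rel TCP 42.4 y med -4.6
```

play_rows([
  [-0.2,0.2,2.5],
  [0,0,1.3],
  [0,0,0.8],
  [0,0,0.5],
  [0,0,0.3],
  [0,0,0],
  [0,0,0],
  [0,0,0],
  [0,0,0],
  [0,0,-4],
  [0,0,-5],
  [0,0,-5],
], twist=[0,0,0,0,0,0,0,0,0,0,0,0], grip=[-1,-1,-1,-1,-1,-1,-1,-0.1,-0.1,-0.1,-0.1,-0.1])

```text
time: 24.6
tool_pos: [0.5318, 0.0115, 0.1519]
ee_rot: [-2.053, -2.377, 0.001]
force: [0.5, -0.1, 0.4]
opening: 0.449
```

```bash
cat >> h.py <<'E'
def inplace(p,C,x0,z0,z1):
    w=C[...,:2]-CC;x=w@EX;y=w@EY;Z=C[...,2]
    m=(p['z_map']>0)&(abs(x-x0)<.02)&(abs(y)<.12)&(Z>z0)&(Z<z1)
    print('at',x0,'y',np.round(np.percentile(y[m],[0,1,99,100])*1000,1),'x',np.round(np.median(x[m])*1000,1),'z50,90',np.round(np.percentile(Z[m],[50,90])*1000,1))
def frame(p,C,m):
    X=C[m&(p['z_map']>0)];X=X[(X[:,2]>.02)&(X[:,2]<.3)]
    c,wh,a=cv2.minAreaRect((X[:,:2]*1000).astype(np.float32))
    if wh[0]<wh[1]: a+=90
    print('frame',np.round(c,1),np.round(wh,1),'yaw',round((a+90)%180-90,1),'mean',np.round(X.mean(0)*1000,1))
E
python3 -c "
from h import *
st()
for n in('side','top'):
    p=snap(n,n[0]+'7.png');C=cloud(p);inplace(p,C,.05,.035,.06);inplace(p,C,-.05,.035,.06)
    for q in robot.masks_of('chock1',p)[:3]: print(round(q['p'],2));frame(p,C,q['pixels'])
"
```

```text
t 24.6 pos [0.5318 0.0115 0.1519] op 0.449 F [ 0.5 -0.1  0.4]
x [-0.145  0.989 -0.   ] y [ 0.989  0.145 -0.001] z [-0.001 -0.    -1.   ] q [-0.04 -0.1   1.52 -0.    1.72 -0.19]
at 0.05 y [-85.9 -84.5  85.   87. ] x 45.8 z50,90 [49.6 55.4]
at -0.05 y [-86.6 -85.2  82.9  85.3] x -54.2 z50,90 [50.6 55.7]
0.91
frame [ 612.5 -268.2] [174.9 107.4] yaw 2.2 mean [ 611.2 -273.2   34.1]
0.88
frame [538.  189.5] [376.1  83.7] yaw 76.6 mean [566.7 309.   36.2]
0.71
frame [629.9  13.3] [171.   71.4] yaw 77.2 mean [628.3  20.9  50.2]Traceback (most recent call last):
  File "<string>", line 5, in <module>
    p=snap(n,n[0]+'7.png');C=cloud(p);inplace(p,C,.05,.035,.06);inplace(p,C,-.05,.035,.06)
                                      ~~~~~~~^^^^^^^^^^^^^^^^^^
  File "h.py", line 48, in inplace
    print('at',x0,'y',np.round(np.percentile(y[m],[0,1,99,100])*1000,1),'x',np.round(np.median(x[m])*1000,1),'z50,90',np.round(np.percentile(Z[m],[50,90])*1000,1))
                               ~~~~~~~~~~~~~^^^^^^^^^^^^^^^^^^^
    return _quantile_unchecked(
        a, q, axis, out, overwrite_input, method, keepdims, weights)
    return _ureduce(a,
                    func=_quantile_ureduce_func,
    ...<5 lines>...
                    overwrite_input=overwrite_input,
                    method=method)
    r = func(a, **kwargs)
    result = _quantile(arr,
                       quantiles=q,
    ...<2 lines>...
                       out=out,
                       weights=wgt)
    slices_having_nans = np.isnan(arr[-1, ...])
                                  ~~~^^^^^^^^^
IndexError: index -1 is out of bounds for axis 0 with size 0
```

```bash
python3 -c "
from h import *
p=snap('top','t7.png');C=cloud(p)
for q in robot.masks_of('chock1',p)[:4]:
    print(round(q['p'],2));frame(p,C,q['pixels'])
Z=C[...,2]
for c0 in ((.618,.307),(.614,-.272)):
    r=np.hypot(C[...,0]-c0[0],C[...,1]-c0[1]);m=(p['z_map']>0)&(r<.12)&(Z>.02)&(Z<.065);frame(p,C,m)
    X=C[m];f=X[(X[:,2]>.049)&(np.hypot(*(X[:,:2]-c0).T)<.04)]
    k=cv2.minAreaRect((f[:,:2]*1000).astype(np.float32));print('fin',len(f),k,f.mean(0))
    hull=X[:,:2]; 
for l in ('thin1','lockbar'):
  for q in robot.masks_of(l,p)[:2]: print(l,round(q['p'],2),shaft(p,C,q['pixels']))
"
```

```text
0.79
frame [ 613.2 -269.2] [168.5 106. ] yaw 1.6 mean [ 609.3 -269.1   33.6]
frame [621.8 308.2] [106.2 172.7] yaw -0.4 mean [619.4 308.4  33.7]
fin 67 ((620.505859375, 307.96185302734375), (49.229881286621094, 11.020855903625488), 89.28035736083984) [0.62057745 0.30764198 0.05340587]
frame [ 612.2 -253.7] [176.3 137.2] yaw 1.6 mean [ 612.2 -267.4   33.8]
fin 63 ((615.1024780273438, -268.59100341796875), (11.595210075378418, 49.226436614990234), 4.166216850280762) [ 0.61523483 -0.26939996  0.05346637]
thin1 0.52 (array([452.9, 302.1]), array([165.4,  16.1]), np.float32(88.5), np.float64(22.0))
lockbar 0.51 (array([413.1, -13.3]), array([  9.8, 214. ]), np.float32(98.0), np.float64(13.2))
```

play_rows([
  [0,0,-6],
  [5.0,1.4,0],
  [5.0,1.4,0],
  [5.0,1.4,0],
  [5.0,1.4,0],
  [5.0,1.4,0],
  [4.8,1.5,0],
  [0,0,5],
  [0,0,5],
  [0,0,5],
  [0,0,2.5],
  [0,0,0],
], twist=[9,0,0,0,0,0,0,0,0,0,0,0], grip=[-0.1,-0.1,-0.1,-0.1,-0.1,-0.1,-0.1,-0.1,-0.1,-0.1,-0.1,-0.1])

```text
time: 26.45
tool_pos: [0.6178, 0.3074, 0.0303]
ee_rot: [-2.231, -2.207, 0.014]
force: [0.1, -0.0, -0.2]
opening: 0.446
```

```bash
python3 -c "
from h import *
go([.6205,.308],.011,-.7)"
```

```text
t 26.45 pos [0.6178 0.3074 0.0303] op 0.446 F [ 0.1 -0.  -0.2]
x [ 0.011  1.    -0.004] y [ 1.    -0.011 -0.008] z [-0.009 -0.004 -1.   ] q [ 0.41  0.38  1.22 -0.    1.55  0.42]
jaw yaw -0.64 -> first twist 0.06 then cm [0.06 0.27 1.93]
```

play_rows([
  [0,0.2,1.0],
  [0,0,0.8],
  [0,0,0],
  [0,0,0],
  [0,0,0],
  [0,0,0],
  [0,0,-2],
  [0,0,-5],
  [0,0,-5],
  [0,0,-6],
  [0,0,-4],
  [0,0,0],
], twist=[0,0,0,0,0,0,0,0,0,0,-8.8,0], grip=[-0.1,-0.1,-1,-1,-1,-1,-1,-1,-1,-1,-1,-1])

```text
time: 27.95
tool_pos: [0.6237, 0.3091, 0.2448]
ee_rot: [2.055, 2.37, 0.014]
force: [-0.2, -0.0, -3.1]
opening: 0.122
```

```bash
cat >> h.py <<'E'
def heldframe(name='top'):
    s=robot.observe();M=Ro.from_rotvec(s['ee_rot']).as_matrix()
    p=snap(name);C=cloud(p);L=(C-s['tool_pos'])@M
    m=(p['z_map']>0)&(abs(L[...,1])<.1)&(abs(L[...,0])<.075)&(L[...,2]<.02)&(L[...,2]>-.03)&(abs(L[...,1])>.05)
    a=L[m]
    lo,hi=np.percentile(a[:,:2],1,axis=0),np.percentile(a[:,:2],99,axis=0)
    q=cv2.minAreaRect((a[:,:2]*1000).astype(np.float32))
    print(name,m.sum(),'x(tool)',np.round([lo[0]*1000,hi[0]*1000],1),'y',np.round([lo[1]*1000,hi[1]*1000],1),'rect',np.round(q[0],1),np.round(q[1],1),round(q[2],1),'z rel',np.round(-np.percentile(a[:,2],[2,50,98])*1000,1))
E
python3 -c "
from h import *
go(cr(0,0),.21,8.1)
heldframe();heldframe('side')"
```

```text
t 27.95 pos [0.6237 0.3091 0.2448] op 0.122 F [-0.2 -0.  -3.1]
x [-0.142  0.99   0.003] y [0.99  0.142 0.01 ] z [ 0.009  0.004 -1.   ] q [ 0.41  0.37  0.85 -0.    1.91  0.27]
jaw yaw 8.15 -> first twist 0.05 then cm [-28.47  -8.23   3.48]
top 356 x(tool) [-52.7  50.9] y [-85.4  84.9] rect [-1.8  0.9] [105.8 171.8] 1.3 z rel [ 25.6  17.9 -13.6]
side 474 x(tool) [-53.8  52.6] y [-88.1  84.5] rect [ 0.2 -1.2] [174.4 112.4] 89.7 z rel [ 26.    9.2 -14.9]
```

play_rows([
  [-4.7,-1.4,0],
  [-4.8,-1.4,0],
  [-4.7,-1.4,0],
  [-4.7,-1.3,0],
  [-4.8,-1.4,0],
  [-4.7,-1.4,0],
  [0,0,0],
  [0,0,4],
  [0,0,4],
  [0,0,0],
  [0,0,0],
], twist=[0,0,0,0,0,0,0,0,0,0,0], grip=[-1,-1,-1,-1,-1,-1,-1,-1,-1,-1,-1])

```text
time: 29.42
tool_pos: [0.5808, 0.0164, 0.1585]
ee_rot: [-2.057, -2.374, -0.0]
force: [0.4, 0.2, -2.1]
opening: 0.117
```

```bash
python3 -c "
from h import *
go(cr(0,0.001),.06,8.1)
heldframe();heldframe('side')"
```

```text
t 29.43 pos [0.5808 0.0164 0.1585] op 0.117 F [ 0.4  0.2 -2.1]
x [-0.142  0.99   0.   ] y [0.99  0.142 0.   ] z [ 0.  0. -1.] q [-0.03  0.04  1.38  0.    1.73 -0.17]
jaw yaw 8.18 -> first twist 0.08 then cm [0.   0.13 9.85]
top 88 x(tool) [-41.6  51.3] y [-85.4 -50.1] rect [  4.7 -67.7] [93.7 35.4] 0.0 z rel [26.  20.3 -7.4]
side 451 x(tool) [-53.1  51.2] y [-87.4  84.9] rect [-0.6 -0.9] [107.7 174. ] 0.0 z rel [ 26.7   9.1 -15.4]
```

play_rows([
  [0,0.1,3],
  [0,0,3],
  [0,0,2],
  [0,0,1],
  [0,0,0.4],
  [0,0,0.2],
  [0,0,0],
  [0,0,0],
], twist=[0,0,0,0,0,0,0,0], grip=[-1,-1,-1,-1,-1,-1,-1,-1])

```text
time: 30.52
tool_pos: [0.5823, 0.0158, 0.0643]
ee_rot: [2.057, 2.373, 0.002]
force: [-3.7, -0.0, 5.6]
opening: 0.123
```

```bash
cat >> h.py <<'E'
def corners(zf,tol=.006,names=('side',)):
    for n in names:
        p=snap(n);C=cloud(p);w=C[...,:2]-CC;x=w@EX;y=w@EY;Z=C[...,2]
        for sx in(-1,1):
            for sy in(-1,1):
                m=(p['z_map']>0)&(abs(x-sx*.078)<.012)&(abs(y-sy*.045)<.014)&(abs(Z-zf)<.02)
                mm=m&(Z>zf-tol)
                print(n,sx,sy,m.sum(),'topz',np.round(np.percentile(Z[m],[50,85])*1000,1) if m.any() else None,'cent',np.round([x[mm].mean()*1000,y[mm].mean()*1000],1) if mm.any() else None)
E
python3 -c "
from h import *
st();corners(.0875)
heldframe('side')"
```

```text
t 30.52 pos [0.5823 0.0158 0.0643] op 0.123 F [-3.7 -0.   5.6]
x [-0.142  0.99  -0.   ] y [0.99  0.142 0.002] z [ 0.002 -0.    -1.   ] q [-0.03  0.06  1.52  0.    1.56 -0.17]
side -1 -1 57 topz [85.1 89. ] cent [-77.  -45.4]
side -1 1 56 topz [84.5 88.7] cent [-77.5  44.8]
side 1 -1 42 topz [85.7 89.5] cent [ 76.3 -44.8]
side 1 1 5 topz [75.1 89. ] cent [68.  44.4]
side 546 x(tool) [-70.8  51.9] y [-87.5  83.6] rect [-9.4 -1.4] [173.6 130.1] 89.5 z rel [ 27.1   0.  -18.4]
```

play_rows([
  [0,0,0],
  [0,0,0],
  [0,0,-4],
  [0,0,-5],
  [0,0,-6],
  [4.7,-2.3,0],
  [4.7,-2.3,0],
  [4.7,-2.3,0],
  [4.7,-2.3,0],
  [4.7,-2.2,4],
  [4.8,-2.2,5],
  [0,0,5],
], twist=[0,0,0,0,9.6,0,0,0,0,0,0,0], grip=[-0.3,-0.3,-0.3,-0.3,-0.3,0,0,0,0,0,0,0])

```text
time: 32.12
tool_pos: [0.4558, 0.2963, 0.0803]
ee_rot: [-2.244, -2.198, -0.005]
force: [0.9, 0.4, 0.1]
opening: 0.5
```

```bash
python3 -c "
from h import *
go([.453,.302],-.018,-1.4)
corners(.0875,.006,('side','top'))
p=snap('top','t8.png');C=cloud(p)
for l in ('thin1','lockbar','chock1'):
  for q in robot.masks_of(l,p)[:3]: print(l,round(q['p'],2),shaft(p,C,q['pixels']))
"
```

```text
t 32.12 pos [0.4558 0.2963 0.0803] op 0.5 F [0.9 0.4 0.1]
x [0.021 1.    0.002] y [ 1.    -0.021  0.002] z [ 0.002  0.002 -1.   ] q [ 0.51 -0.05  1.6   0.    1.58  0.53]
jaw yaw -1.19 -> first twist 0.21 then cm [ 0.56 -0.3   9.83]
side -1 -1 58 topz [86.  89.4] cent [-77.  -46.2]
side -1 1 53 topz [85.3 89.9] cent [-77.3  44.7]
side 1 -1 40 topz [86.4 90.3] cent [ 75.9 -45.4]
side 1 1 39 topz [85.  89.1] cent [75.9 45.7]
top -1 -1 33 topz [86.9 89.5] cent [-76.2 -45.1]
top -1 1 34 topz [86.9 89.1] cent [-75.9  44.7]
top 1 -1 30 topz [88.3 90. ] cent [ 76.7 -45. ]
top 1 1 32 topz [87.5 88.7] cent [75.5 44.9]
thin1 0.69 (array([583.4,  15.5]), array([172. , 199.9]), np.float32(97.9), np.float64(160.5))
thin1 0.57 (array([451.9, 265. ]), array([95.9, 16.2]), np.float32(88.5), np.float64(22.4))
lockbar 0.62 (array([410.8,   0.8]), array([ 10. , 242.7]), np.float32(98.3), np.float64(13.8))
lockbar 0.5 (array([582.8,  15.8]), array([172.3, 199.9]), np.float32(98.3), np.float64(159.0))
chock1 0.76 (array([ 615.3, -269.1]), array([172.9, 105.1]), np.float32(1.3), np.float64(53.2))
chock1 0.75 (array([580.9,  16.6]), array([171.4, 112.3]), np.float32(10.0), np.float64(99.7))
```

play_rows([
  [0.5,-0.3,4],
  [0,0,4],
  [0,0,1.8],
  [0,0,0],
  [0,0,0],
  [0,0,0],
  [0,0,0],
  [0,0,-3],
  [0,0,-5],
  [0,0,-5],
  [0,0,-4],
  [0,0,0],
], twist=[0,0,0,0,0,0,0,0,0,0,-9.4,0], grip=[0,0,0,-1,-1,-1,-1,-1,-1,-1,-1,-1])

```text
time: 33.92
tool_pos: [0.4555, 0.2992, 0.1572]
ee_rot: [2.06, 2.368, 0.012]
force: [0.9, 0.1, -3.9]
opening: 0.211
```

```bash
python3 -c "
from h import *
go(cr(-.05,0),.15,8.1)
held(0.01,.05)"
```

```text
t 33.92 pos [0.4555 0.2992 0.1572] op 0.211 F [ 0.9  0.1 -3.9]
x [-0.139  0.99   0.003] y [0.99  0.138 0.007] z [ 0.007  0.004 -1.   ] q [ 0.52 -0.07  1.49  0.    1.72  0.38]
jaw yaw 7.96 -> first twist -0.14 then cm [-29.87   3.56   0.72]
side 215 along [-83.9 -77.5  84.7  90.4] slope y,z [-0.85 -0.37] top z rel TCP 36.8 y med -3.7
top 226 along [-81.1 -79.8  -5.9  -2.7] slope y,z [-0.53 -3.76] top z rel TCP 32.5 y med -1.4
```

play_rows([
  [-5.0,0.6,0],
  [-5.0,0.6,0],
  [-5.0,0.6,0],
  [-5.0,0.6,0],
  [-5.1,0.6,0],
  [-5.1,0.6,0],
  [0,0,0],
  [0,0,3],
  [0,0,2],
  [0,0,0],
  [0,0,0],
], twist=[0,0,0,0,0,0,0,0,0,0,0], grip=[-1,-1,-1,-1,-1,-1,-1,-1,-1,-1,-1])

```text
time: 35.4
tool_pos: [0.5314, 0.0046, 0.1031]
ee_rot: [2.061, 2.371, 0.0]
force: [0.5, -0.2, -2.3]
opening: 0.208
```

```bash
python3 -c "
from h import *
go(cr(-.05,-.0035),.06,8.1)
held(0.01,.05)"
```

```text
t 35.4 pos [0.5314 0.0046 0.1031] op 0.208 F [ 0.5 -0.2 -2.3]
x [-0.139  0.99  -0.   ] y [0.99  0.139 0.   ] z [ 0.  0. -1.] q [-0.06 -0.09  1.6   0.    1.63 -0.19]
jaw yaw 7.98 -> first twist -0.12 then cm [0.02 0.19 4.31]
side 245 along [-80.2 -78.6  83.7  89.4] slope y,z [-0.81 -0.84] top z rel TCP 37.1 y med -3.1
top 88 along [-54.7 -52.5  66.   67. ] slope y,z [ 2.86 -0.19] top z rel TCP 37.1 y med -3.4
```

play_rows([
  [-0.1,0.2,2],
  [0,0,1],
  [0,0,0.7],
  [0,0,0.4],
  [0,0,0.2],
  [0,0,0],
  [0,0,0],
  [0,0,0],
  [0,0,-4],
  [0,0,-5],
  [0,0,-5],
  [0,0,0],
], twist=[0,0,0,0,0,0,0,0,0,0,0,0], grip=[-1,-1,-1,-1,-1,-1,-0.3,-0.3,-0.3,-0.3,-0.3,-0.3])

```text
time: 37.0
tool_pos: [0.5357, 0.0033, 0.2055]
ee_rot: [2.057, 2.364, 0.01]
force: [0.3, 0.1, -0.5]
opening: 0.35
```

```bash
python3 -c "
from h import *
go([.6153,-.2690],.20,1.3)
p=snap('side','s9.png');C=cloud(p);inplace(p,C,-.05,.088,.105);inplace(p,C,.05,.088,.105)
corners(.0875,.006,('side',))
p=snap('top','t9.png');C=cloud(p);Z=C[...,2]
for c0 in ((.615,-.269),):
    r=np.hypot(C[...,0]-c0[0],C[...,1]-c0[1]);m=(p['z_map']>0)&(r<.12)&(Z>.02)&(Z<.065)
    X=C[m];f=X[(X[:,2]>.049)&(np.hypot(*(X[:,:2]-c0).T)<.04)]
    print('fin',len(f),cv2.minAreaRect((f[:,:2]*1000).astype(np.float32)),f.mean(0))
a=cv2.imread('pics/s9.png');cv2.imwrite('pics/s9c.png',cv2.resize(a[120:270,190:390],(800,600),interpolation=cv2.INTER_CUBIC))"
```

```text
t 37.0 pos [0.5357 0.0033 0.2055] op 0.35 F [ 0.3  0.1 -0.5]
x [-0.138  0.99  -0.002] y [0.99  0.138 0.01 ] z [ 0.01  -0.001 -1.   ] q [-0.06 -0.09  1.42  0.    1.8  -0.2 ]
jaw yaw 7.95 -> first twist 6.65 then cm [-27.4    7.34   0.55]
at -0.05 y [-85.4 -83.8  80.9  85.4] x -53.3 z50,90 [95.1 99.2]
at 0.05 y [-54.1 -53.8  52.2  52.3] x 63.7 z50,90 [90.2 92.1]
side -1 -1 53 topz [86.1 89.2] cent [-77.5 -45.7]
side -1 1 55 topz [85.8 89.1] cent [-78.3  43.8]
side 1 -1 46 topz [84.2 89.5] cent [ 75.8 -44.5]
side 1 1 36 topz [86.8 89.3] cent [75.5 44.9]
fin 65 ((614.915283203125, -268.8684387207031), (12.796725273132324, 48.13595199584961), 0.09599757939577103) [ 0.61481165 -0.26920481  0.05376364]
```

View pics/s9c.png

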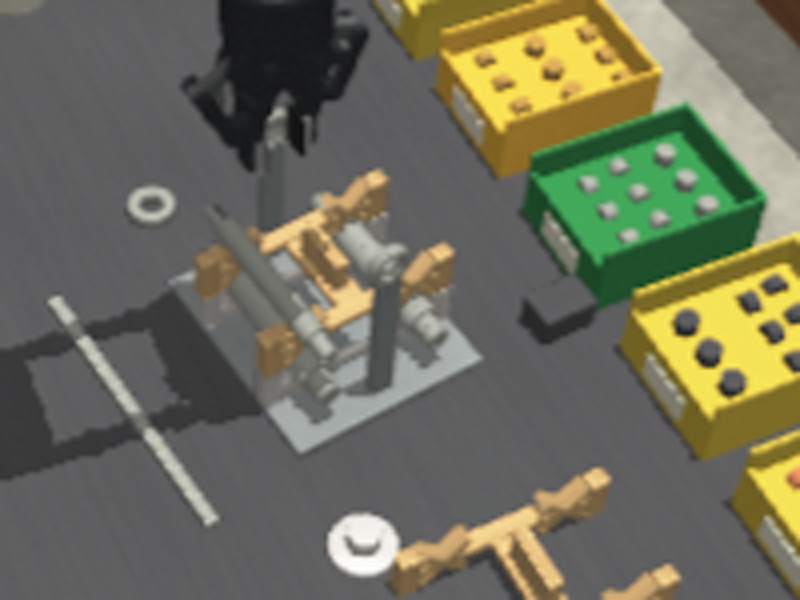

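The picture shows the first frame seated over both thick shafts, the thin shaft in the front notches, and the rod free on the bench. Next is the second frame.

play_rows([
  [0,0,0],
  [-4.6,1.2,0],
  [-4.6,1.3,0],
  [-4.6,1.2,0],
  [-4.6,1.3,0],
  [-4.5,1.3,0],
  [-4.5,1.3,0],
  [0,0,5],
  [0,0,5],
  [0,0,5],
  [0,0,1.5],
  [0,0,0],
], twist=[6.8,0,0,0,0,0,0,0,0,0,0,0], grip=[-0.1,-0.1,-0.1,-0.1,-0.1,-0.1,-0.1,-0.1,-0.1,-0.1,-0.1,-0.1])

```text
time: 38.65
tool_pos: [0.6141, -0.2685, 0.0331]
ee_rot: [-2.197, -2.242, 0.002]
force: [-0.1, -1.0, 0.2]
opening: 0.447
```

```bash
python3 -c "
from h import *
go([.615,-.2690],.012,1.2)"
```

```text
t 38.65 pos [ 0.6141 -0.2685  0.0331] op 0.447 F [-0.1 -1.   0.2]
x [-0.02   1.     0.002] y [ 1.     0.02  -0.003] z [-0.003  0.001 -1.   ] q [-0.46  0.32  1.29  0.    1.54 -0.48]
jaw yaw 1.16 -> first twist -0.04 then cm [-0.05  0.09  2.11]
```

play_rows([
  [0,0.1,1.2],
  [0,0,0.8],
  [0,0,0],
  [0,0,0],
  [0,0,0],
  [0,0,0],
  [0,0,-2],
  [0,0,-5],
  [0,0,-5],
  [0,0,-6],
  [0,0,-4.5],
  [0,0,0],
], twist=[0,0,0,0,0,0,0,0,0,0,-7.0,0], grip=[-0.1,-0.1,-1,-1,-1,-1,-1,-1,-1,-1,-1,-1])

```text
time: 40.15
tool_pos: [0.6173, -0.2695, 0.2473]
ee_rot: [2.051, 2.366, 0.004]
force: [0.4, -0.8, -4.6]
opening: 0.124
```

```bash
python3 -c "
from h import *
go(cr(0,0),.2,8.1)
heldframe();heldframe('side')"
```

```text
t 40.15 pos [ 0.6173 -0.2695  0.2473] op 0.124 F [ 0.4 -0.8 -4.6]
x [-0.142  0.99  -0.006] y [0.99  0.142 0.009] z [ 0.01  -0.005 -1.   ] q [-0.46  0.3   0.93 -0.    1.9  -0.6 ]
jaw yaw 8.17 -> first twist 0.07 then cm [28.72  0.56  4.73]
top 265 x(tool) [-51.3  52.6] y [-85.   85.4] rect [0.6 0.6] [199.1  29.8] 56.5 z rel [ 29.1  20.4 -10. ]
side 514 x(tool) [-51.9  51.8] y [-87.7  84.5] rect [ 0.4 -1.1] [105.7 174.1] 0.1 z rel [ 28.8  16.1 -11.8]
```

play_rows([
  [4.8,0.1,0],
  [4.8,0.1,0],
  [4.8,0.1,0],
  [4.8,0.1,0],
  [4.8,0.1,0],
  [4.7,0.1,0],
  [0,0,0],
  [0,0,4],
  [0,0,4],
  [0,0,0],
  [0,0,0],
], twist=[0,0,0,0,0,0,0,0,0,0,0], grip=[-1,-1,-1,-1,-1,-1,-1,-1,-1,-1,-1])

```text
time: 41.62
tool_pos: [0.5813, 0.0153, 0.1604]
ee_rot: [2.059, 2.373, -0.0]
force: [0.1, 0.2, -2.7]
opening: 0.125
```

```bash
python3 -c "
from h import *
go(cr(0,0),.1,8.1)
heldframe();heldframe('side')"
```

```text
t 41.62 pos [0.5813 0.0153 0.1604] op 0.125 F [ 0.1  0.2 -2.7]
x [-0.141  0.99  -0.   ] y [ 0.99   0.141 -0.   ] z [-0. -0. -1.] q [-0.03  0.04  1.38 -0.    1.73 -0.17]
jaw yaw 8.1 -> first twist -0.0 then cm [0.01 0.1  6.04]
top 98 x(tool) [-42.7  51.6] y [-85.3 -50.6] rect [  4.2 -68. ] [95.  35.1] 0.2 z rel [29.  23.9 -7.2]
side 438 x(tool) [-53.3  52. ] y [-88.   84.7] rect [ 0.8 -1.9] [173.9 109.2] 89.8 z rel [ 29.4  12.2 -11.9]
```

play_rows([
  [0,0.1,2.5],
  [0,0,1.5],
  [0,0,0.8],
  [0,0,0.5],
  [0,0,0.3],
  [0,0,0.2],
  [0,0,0],
  [0,0,0],
], twist=[0,0,0,0,0,0,0,0], grip=[-1,-1,-1,-1,-1,-1,-1,-1])

```text
time: 42.72
tool_pos: [0.5825, 0.0161, 0.1026]
ee_rot: [2.057, 2.373, 0.001]
force: [-1.5, 0.2, 1.4]
opening: 0.122
```

```bash
python3 -c "
from h import *
st();corners(.129);corners(.0875)"
```

```text
t 42.73 pos [0.5825 0.0161 0.1026] op 0.122 F [-1.5  0.2  1.4]
x [-0.142  0.99  -0.   ] y [0.99  0.142 0.001] z [ 0.001 -0.    -1.   ] q [-0.03  0.05  1.47 -0.    1.63 -0.17]
side -1 -1 60 topz [127.5 131.5] cent [-77.3 -46. ]
side -1 1 58 topz [125.3 129.9] cent [-77.   44.5]
side 1 -1 46 topz [126.5 130. ] cent [ 76.4 -44.2]
side 1 1 7 topz [125.3 130.6] cent [69.7 45.8]
side -1 -1 63 topz [ 89.1 100.2] cent [-78.5 -48.6]
side -1 1 63 topz [ 88.4 102. ] cent [-79.4  41.8]
side 1 -1 43 topz [ 88.9 100.5] cent [ 75.1 -49.5]
side 1 1 38 topz [87.9 98.7] cent [75.9 40.1]
```

play_rows([
  [0,0,0],
  [0,0,0],
  [0,0,-4],
  [0,0,-5],
  [0,0,-5],
  [2.8,-4.3,0],
  [2.8,-4.3,0],
  [2.9,-4.3,0],
  [2.9,-4.3,4],
  [0,0,5],
  [0,0,5],
  [0,0,0],
], twist=[0,0,0,0,0,0,0,0,0,0,0,0], grip=[-0.3,-0.3,-0.3,-0.3,-0.3,-0.3,-0.3,-0.3,-0.3,-0.3,-0.3,-0.3])

```text
time: 44.32
tool_pos: [0.3952, 0.1031, 0.0995]
ee_rot: [-2.054, -2.37, 0.01]
force: [-0.7, 0.7, 0.7]
opening: 0.352
```

```bash
python3 -c "
from h import *
go([.3956,.1045],-.018,8.1)
corners(.129,.006,('side','top'))
for n in('side','top'):
    p=snap(n,n[0]+'10.png');C=cloud(p);rodfit(p,C,-.21,-.13,-.2,.2,.004,.02)
    for q in robot.masks_of('lockbar',p)[:2]: print(round(q['p'],2),shaft(p,C,q['pixels']))
"
```

```text
t 44.33 pos [0.3952 0.1031 0.0995] op 0.352 F [-0.7  0.7  0.7]
x [-0.142  0.99  -0.   ] y [ 0.99   0.142 -0.008] z [-0.008 -0.001 -1.   ] q [ 0.17 -0.43  1.89 -0.    1.69  0.03]
jaw yaw 8.17 -> first twist 0.07 then cm [ 0.13  0.06 11.75]
side -1 -1 59 topz [126.6 131. ] cent [-76.8 -45.1]
side -1 1 57 topz [126.9 131.5] cent [-76.9  44.2]
side 1 -1 45 topz [127.1 130.9] cent [ 75.7 -45.1]
side 1 1 42 topz [126.9 131.5] cent [74.9 44.3]
top -1 -1 39 topz [128.9 131. ] cent [-75.5 -45. ]
top -1 1 38 topz [128.2 130.4] cent [-76.   44.6]
top 1 -1 35 topz [128.7 130.5] cent [ 76.3 -44.4]
top 1 1 35 topz [129.4 130.8] cent [75.7 45.5]
rod n 494 y [-199.9 -187.5  189.4  196.6] x mid -172.7 yaw rel -0.59 z 6.9 pitch 0.06
0.72 (array([410. ,  -2.3]), array([ 12.1, 251.1]), np.float32(98.3), np.float64(15.1))
rod n 245 y [-199.  -188.8   54.    58. ] x mid -171.0 yaw rel 0.84 z 8.8 pitch 0.8
0.45 (array([416.4, -38.2]), array([  9.9, 174.8]), np.float32(98.2), np.float64(13.0))
0.25 (array([637.8,  22.7]), array([ 36.9, 169.1]), np.float32(100.0), np.float64(55.6))
```

play_rows([
  [0,0,5],
  [0,0,4],
  [0,0,2],
  [0,0,0.8],
  [0,0,0],
  [0,0,0],
  [0,0,0],
  [0,0,0],
  [0,0,0],
  [0,0,-3],
  [0,0,-4],
  [0,0,0],
], twist=[0,0,0,0,0,0,0,0,0,0,0,0], grip=[-0.3,-0.3,-0.3,-0.3,-0.3,-1,-1,-1,-1,-1,-1,-1])

```text
time: 46.12
tool_pos: [0.4002, 0.104, 0.0594]
ee_rot: [2.055, 2.371, 0.009]
force: [0.3, -0.5, -0.8]
opening: 0.071
```

```bash
cat >> h.py <<'E'
def heldrod(names=('side','top'),hi=.05):
    s=robot.observe();M=Ro.from_rotvec(s['ee_rot']).as_matrix()
    for n in names:
        p=snap(n);C=cloud(p);L=(C-s['tool_pos'])@M
        m=(p['z_map']>0)&(abs(L[...,1])<.018)&(L[...,0]<-.045)&(L[...,0]>-.26)&(L[...,2]<-.01)&(L[...,2]>-hi)
        a=L[m]
        ky,kz=np.polyfit(a[:,0],a[:,1],1),np.polyfit(a[:,0],a[:,2],1)
        print(n,m.sum(),'tip',np.round(np.percentile(a[:,0],[0,1])*1000,1),'y at -200,-50',np.round(np.polyval(ky,[-.2,-.05])*1000,1),'top z rel',np.round(-np.polyval(kz,[-.2,-.05])*1000,1))
E
python3 -c "
from h import *
go(cr(0,.325),.13,8.1)
heldrod()"
```

```text
t 46.12 pos [0.4002 0.104  0.0594] op 0.071 F [ 0.3 -0.5 -0.8]
x [-0.142  0.99   0.   ] y [0.99  0.142 0.007] z [ 0.007  0.001 -1.   ] q [ 0.17 -0.42  1.96  0.    1.6   0.03]
jaw yaw 8.16 -> first twist 0.06 then cm [21.18 16.79 -7.06]
side 209 tip [-230.1 -227.9] y at -200,-50 [-2.5 -2.1] top z rel [14.6 20.1]
top 147 tip [-225.6 -220.8] y at -200,-50 [-2.1 -0.5] top z rel [11.5 17. ]
```

The rod sags about 2° and is held only at the pads' edge (opening 0.071). I set it down and regrip lower.

play_rows([
  [0,0,3],
  [0,0,2.5],
  [0,0,0.8],
  [0,0,0],
  [0,0,0],
  [0,0,0],
  [0,0,1.0],
  [0,0,0],
  [0,0,0],
], twist=[0,0,0,0,0,0,0,0,0], grip=[-1,-1,-1,-1,-0.3,-0.3,-0.3,-0.3,-0.3])

```text
time: 47.35
tool_pos: [0.3978, 0.1035, -0.0176]
ee_rot: [-2.058, -2.374, 0.001]
force: [-0.3, 0.7, -0.0]
opening: 0.348
```

```bash
python3 -c "
from h import *
p=snap('side');C=cloud(p)
for q in robot.masks_of('lockbar',p)[:2]: print(round(q['p'],2),shaft(p,C,q['pixels']))
go([.3956,.1045],-.0205,8.1)"
```

```text
0.72 (array([410.6,  -0. ]), array([ 11.5, 248. ]), np.float32(97.5), np.float64(14.6))
t 47.45 pos [ 0.398   0.1035 -0.0173] op 0.351 F [ 0.8 -0.3 -0.4]
x [-0.142  0.99   0.   ] y [0.99  0.142 0.   ] z [ 0.  0. -1.] q [ 0.17 -0.37  2.05  0.    1.45  0.03]
jaw yaw 8.16 -> first twist 0.06 then cm [ 0.13 -0.22  0.32]
```

play_rows([
  [0,-0.2,0.35],
  [0,0,0],
  [0,0,0],
  [0,0,0],
  [0,0,0],
  [0,0,0],
], twist=[0,0,0,0,0,0], grip=[-0.3,-0.3,-1,-1,-1,-1])

```text
time: 48.2
tool_pos: [0.3964, 0.1033, -0.02]
ee_rot: [2.057, 2.373, 0.001]
force: [-1.6, -1.0, 6.0]
opening: 0.094
```

play_rows([
  [0,0,-1],
  [0,0,-2],
  [0,0,-4],
  [0,0,-4],
  [0,0,-4],
  [0,0,0],
  [0,0,0],
], twist=[0,0,0,0,0,0,0], grip=[-1,-1,-1,-1,-1,-1,-1])

```text
time: 49.08
tool_pos: [0.3955, 0.1032, 0.1283]
ee_rot: [-2.057, -2.373, 0.001]
force: [-0.7, -0.7, -1.8]
opening: 0.093
```

```bash
python3 -c "
from h import *
go(cr(0,.325),.13,8.1)
heldrod()"
```

```text
t 49.08 pos [0.3955 0.1032 0.1283] op 0.093 F [-0.7 -0.7 -1.8]
x [-0.142  0.99   0.   ] y [ 0.99   0.142 -0.001] z [-0.001 -0.    -1.   ] q [ 0.17 -0.44  1.85  0.    1.74  0.03]
jaw yaw 8.16 -> first twist 0.06 then cm [21.2  17.26 -0.17]
side 244 tip [-230.9 -228.8] y at -200,-50 [-1.7 -1.7] top z rel [28.  29.4]
top 232 tip [-230.7 -229.3] y at -200,-50 [0.2 0.1] top z rel [27.2 28.6]
```

play_rows([
  [4.3,0,0],
  [4.3,0,0],
  [4.3,0,0],
  [4.4,0,0],
  [4.4,0,-0.3],
  [0,4.3,0],
  [0,4.3,0],
  [0,4.3,0],
  [0,4.3,0],
  [0,0,0],
  [0,0,0],
  [0,0,0],
], twist=[0,0,0,0,0,0,0,0,0,0,0,0], grip=[-1,-1,-1,-1,-1,-1,-1,-1,-1,-1,-1,-1])

```text
time: 50.68
tool_pos: [0.5344, 0.3425, 0.1323]
ee_rot: [-2.057, -2.374, 0.0]
force: [-0.1, -0.1, -0.4]
opening: 0.09
```

```bash
python3 -c "
from h import *
go(cr(0,.330),.1315,8.1)
for n in('side','top'):
    p=snap(n,n[0]+'12.png');C=cloud(p);w=C[...,:2]-CC;x=w@EX;y=w@EY;Z=C[...,2]
    for sy in(-1,1):
        m=(p['z_map']>0)&(abs(y-sy*.08)<.009)&(abs(x)<.03)&(Z>.163);print(n,'eye',sy,m.sum(),np.round([x[m].mean()*1000,y[m].mean()*1000,Z[m].max()*1000],1))
    m=(p['z_map']>0)&(abs(x)<.025)&(y>.093)&(y<.28)&(Z>.13)&(Z<.17)
    k=np.polyfit(y[m],x[m],1);q=np.polyfit(y[m],Z[m],1)
    print(' rod tip',np.round(np.percentile(y[m],[0,1])*1000,1),'x at .08,-.08,.25',np.round(np.polyval(k,[.08,-.08,.25])*1000,1),'topz',np.round(np.polyval(q,[.1,.25])*1000,1))
a=cv2.imread('pics/s12.png');cv2.imwrite('pics/s12c.png',cv2.resize(a[110:230,210:330],(600,600),interpolation=cv2.INTER_CUBIC))"
```

```text
t 50.67 pos [0.5344 0.3425 0.1323] op 0.09 F [-0.1 -0.1 -0.4]
x [-0.143  0.99   0.   ] y [ 0.99   0.143 -0.   ] z [-0.  0. -1.] q [0.52 0.18 1.27 0.   1.69 0.37]
jaw yaw 8.19 -> first twist 0.09 then cm [-0.04  0.14  0.08]
side eye -1 35 [ -1.7 -80.1 176.1]
side eye 1 31 [ -1.1  79.4 175.3]
 rod tip [100.8 101. ] x at .08,-.08,.25 [-2.8 -1.8 -3.8] topz [159.3 161.4]
top eye -1 34 [  0.5 -79.4 174.9]
top eye 1 38 [ -0.4  79.9 174.6]
 rod tip [ 99.3 100.7] x at .08,-.08,.25 [-1.3 -1.2 -1.4] topz [159.6 160.9]
```

View pics/s12c.png

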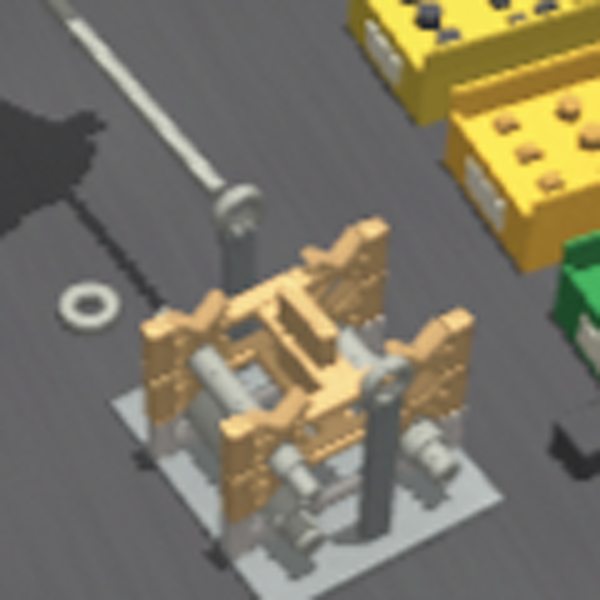

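The stack is complete and the rod's tip stands just outside the near eye at (215,185), on line to within 1–2 mm. I feed it in slowly.

play_rows([
  [0,0.13,0],
  [-1,0,0],
  [-1,0,0],
  [-1,0,0],
  [-1.5,0,0],
  [-1.5,0,0],
  [-1.5,0,0],
  [-1.5,0,0],
  [-1.5,0,0],
  [-1.5,0,0],
  [-1.5,0,0],
  [-0.5,0,0],
], twist=[0,0,0,0,0,0,0,0,0,0,0,0], grip=[-1,-1,-1,-1,-1,-1,-1,-1,-1,-1,-1,-1])

```text
time: 52.28
tool_pos: [0.5568, 0.203, 0.1321]
ee_rot: [2.059, 2.373, 0.0]
force: [0.3, 0.3, -1.6]
opening: 0.095
```

```bash
python3 -c "
from h import *
go(cr(0,.1055),.1315,8.1)
for n in('side','top'):
    p=snap(n);C=cloud(p);w=C[...,:2]-CC;x=w@EX;y=w@EY;Z=C[...,2]
    m=(p['z_map']>0)&(abs(x)<.015)&(y>-.07)&(y<.07)&(Z>.147)&(Z<.17)
    k=np.polyfit(y[m],x[m],1);q=np.polyfit(y[m],Z[m],1)
    print(n,m.sum(),' rod tip',np.round(np.percentile(y[m],[0,1])*1000,1),'x at .08,-.08',np.round(np.polyval(k,[.08,-.08])*1000,1),'topz',np.round(np.polyval(q,[.08,-.08])*1000,1))"
```

```text
t 52.27 pos [0.5568 0.203  0.1321] op 0.095 F [ 0.3  0.3 -1.6]
x [-0.141  0.99  -0.   ] y [0.99  0.141 0.   ] z [ 0. -0. -1.] q [ 0.29  0.07  1.39 -0.    1.68  0.15]
jaw yaw 8.1 -> first twist 0.0 then cm [-8.36 -0.11  0.06]
side 138  rod tip [-41.  -39.7] x at .08,-.08 [-1.2 -1. ] topz [160.5 159. ]
top 162  rod tip [-41.6 -40.4] x at .08,-.08 [1.  0.5] topz [160.2 159.8]
```

Through the first eye freely; I feed the remaining 8.4 cm.

play_rows([
  [-1,-0.05,0],
  [-1,0,0],
  [-1,0,0],
  [-1,0,0],
  [-1,0,0],
  [-1,0,0],
  [-1,0,0],
  [-1,0,0],
  [-0.4,0,0],
  [0,0,0],
  [0,0,0],
], twist=[0,0,0,0,0,0,0,0,0,0,0], grip=[-1,-1,-1,-1,-1,-1,-1,-1,-1,-1,-1])

```text
time: 53.75
tool_pos: [0.5679, 0.1211, 0.1321]
ee_rot: [-2.057, -2.374, -0.0]
force: [0.6, 0.8, -0.3]
opening: 0.093
```

```bash
cat > e.py <<'E'
from h import *
st()
for n in('side','top'):
    p=snap(n,n[0]+'14.png');C=cloud(p);w=C[...,:2]-CC;x=w@EX;y=w@EY;Z=C[...,2]
    m=(p['z_map']>0)&(abs(x)<.015)&(abs(y)<.15)&(Z>.143)&(Z<.163)
    print(n,'rod y',np.round(np.percentile(y[m],[0,1,99,100])*1000,1),'z -',np.round(np.median(Z[m&(abs(y+.1)<.015)])*1000,1),'z mid',np.round(np.median(Z[m&(abs(y)<.05)])*1000,1))
E
python3 e.py
```

```text
t 53.75 pos [0.5679 0.1211 0.1321] op 0.093 F [ 0.6  0.8 -0.3]
x [-0.142  0.99   0.   ] y [0.99  0.142 0.   ] z [-0.  0. -1.] q [0.15 0.04 1.43 0.   1.68 0.01]
side rod y [-123.4 -122.4   98.6  103.2] z - 159.5 z mid 160.1
top rod y [-123.9 -121.8   76.    98.6] z - 159.8 z mid 160.1
```

play_rows([
  [-0.1,0,0.15],
  [0,0,0.15],
  [0,0,0],
  [0,0,0],
  [0,0,0],
  [0,0,0],
  [0,0,-3],
  [0,0,-5],
  [0,0,-5],
  [5,-3,-3],
  [5,-3,0],
  [0,0,0],
], twist=[0,0,0,0,0,0,0,0,0,0,0,0], grip=[-1,-1,-1,-0.3,-0.3,-0.3,-0.3,-0.3,-0.3,-0.3,-0.3,-0.3])

```text
time: 55.35
tool_pos: [0.4946, 0.2109, 0.2893]
ee_rot: [2.052, 2.378, 0.004]
force: [0.4, 0.1, -1.2]
opening: 0.35
```

```bash
python3 e.py; python3 -c "
from h import *
corners(.129,.006,('top',))
p=snap('side','s15.png');C=cloud(p);inplace(p,C,-.05,.088,.105)
a=cv2.imread('pics/s15.png');cv2.imwrite('pics/s15c.png',cv2.resize(a[80:280,180:380],(600,600),interpolation=cv2.INTER_CUBIC))"
```

```text
t 55.35 pos [0.4946 0.2109 0.2893] op 0.35 F [ 0.4  0.1 -1.2]
x [-0.147  0.989  0.001] y [0.989 0.147 0.002] z [ 0.002  0.002 -1.   ] q [ 0.34 -0.05  1.23  0.    1.96  0.19]
side rod y [-125.5 -123.1  122.8  126.9] z - 155.5 z mid 154.8
top rod y [-124.6 -122.3  120.6  123.1] z - 155.1 z mid 154.7
top -1 -1 36 topz [128.4 130.6] cent [-75.4 -45.2]
top -1 1 37 topz [127.9 130.4] cent [-76.   44.5]
top 1 -1 35 topz [128.7 130.7] cent [ 76.5 -44.3]
top 1 1 34 topz [128.4 129.8] cent [76.1 45.2]
at -0.05 y [-83.6 -82.3  80.5  85.7] x -53.1 z50,90 [ 95.9 100.1]
```

View pics/s15c.png

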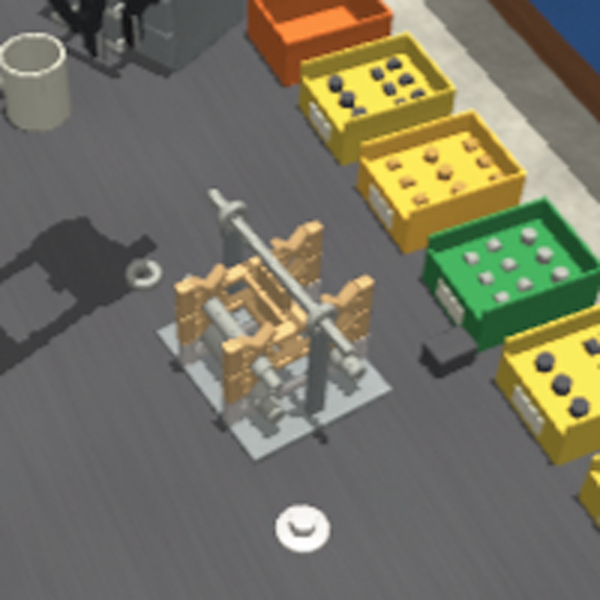

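The final picture shows both frames stacked, the shafts in place, and the rod through both eyes with its ends at about −124 and +124 mm. The arm is clear, so I hand in.

```bash
python3 -c "
from h import *
print(robot.hand_in())"
```

```text
the job is handed in; nothing more can be done
None
```

The job is done and handed in at about 55 s on the robot's clock, with nothing dropped. Only three shafts were there: two thick and one thin.

**What I did**
- I drew the rod out and laid it on the bench.
- Both thick shafts went into the lower notches, with the first frame on the shoulders over them.
- The thin shaft went into the front upper notches (high_a), with the second frame on top.
- The rod went back through both eyes. The bystander objects were not touched.

**Last checks**
- **Rod:** its ends stand at about −124 and +124 mm, and it rests down in the eyes with its top at about 155 mm.
- **Frames:** the upper frame's feet are within about 2 mm of where they belong, and the frame is level. The camera read its foot tops 1–2 mm high, as it did for the first frame.
- **Shafts:** all three were within about 1–2 mm of centred lengthwise.

**What went wrong or disagreed**
- **Fingertips:** they were really about 20 mm behind the reported TCP, not 14 mm ahead as stated. This cost three empty closes on the rod before I corrected for it.
- **Rod regrip:** my first pick of the rod off the bench was too shallow and it sagged, so I set it down and gripped it again before inserting it.
- **Side camera:** it reads x about 1–4 mm lower than the top camera, so I trusted the top camera for alignment.

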